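# Fetch the prism from behind the filter holders

### The arm

A 6-joint arm with a two-finger parallel gripper is mounted at the origin on the work surface. World frame = base frame: x ahead of the robot, y to its left, z up, the work surface at z = 0. Lengths are in m, angles in rad, forces in N, time in s.
With the tool pointing down it reaches from about 0.325 to 0.925 m from the base axis. Payload 3.1 kg.
Tool frame: the origin (TCP) lies on the centre line of the jaws, within the pads' length; the fingertips stand 25 mm ahead of it and the grasp point (between the pads) lies 6 mm ahead of it (manip.tcp_to_tips is the distance from the TCP to the fingertips, in m); x points along the fingers, y is the direction in which the jaws open and shut, and the axes are right-handed (so a half turn about x gives the same grasp; the last joint's range is limited). The gripper opens to 85 mm and grips with 20 to 120 N. Pads are 22 mm wide; open, the fingers measure 114 mm over their backs; the gripper's body (76 mm by 85 mm) begins 54 mm behind the grasp point. The pads swing forward as they close: fully open they stand 13 mm farther back than shut.
Start: joints at [-1.219, 0.217, 1.613, -0, 1.311, -0.112], TCP at [0.28, -0.559, 0.256] pointing down, gripper open.
Joint ranges: [-2.75, 2.75], [-0.78, 2.1], [0.31, 2.55], [-1.13, 4.27], [0.13, 2.63], [-2.58, 2.58]. Speed limits (rad/s): [2.79, 2.79, 3.14, 3.14, 3.14, 3.14].

### API

Orientations are given as a rotation vector (axis times angle).
In Python, from plant import readout, imaging, manip, finder gives the robot as it stands.
- The arm moves only by the tool servo_tool, never from a script. Its argument "plan" is a list of rows, each a list of 7 numbers: the shift along the tool's x, y, z in cm, then the turn, a rotation vector about the tool's x, y, z in rad, then the closure, from 0 (fully open) to 1 (shut). A call has 1 to 12 rows; each row is the pose to reach, as a shift and turn from the pose commanded when the call began, along the tool's axes at that moment; what a row does not reach only later rows make up. A row lasts 1/8 s, in which the tool goes at most 62.5 mm and 10.7 degrees, less where a joint would pass 70% of its speed; a pose out of reach is approached as far as the arm can. A call with a gripper value outside its range is refused whole. The fingers move at their own pace and stop on an object; the grip force is fixed at half the most. Time passes only in rows, so rows that repeat a pose let the fingers close. It gives the time, the measured TCP pose, the force and the opening at its end, in the units of the state.
- readout.sense(): the state, without advancing time (a new reading comes with each control period).
- imaging.get_image(name): name is "scene" or "top"; returns a dict with "img" (400x640x3 uint8, blue, green, red), "fov_y" (degrees; the focal length in pixels is half the picture's height over the tangent of half this angle, whatever the lens; pixels are square), "cx", "cy" (the principal point, pixels), "dist_coeffs" ([k1, k2, p1, p2, k3] as OpenCV has them; the pictures are not rectified), "R" (3x3) and "t" (3): a world point X has camera coordinates R X + t. Camera axes: x right, y down, z forward; pixel columns grow to the right and rows downward; lengths in m; the calibration is good to about 2 mm. A picture is of the moment at which its call begins. There is no depth.
- manip.hand_in(): hands the job in, once; it reports no verdict.
Trained networks look in a picture, given as the dict that the camera call returned (one of the last four; its "shot" number tells which), for a name from the list of things; names that differ only in an ending like _2 or _b are one class to them, and where a whole thing is asked for, a point or a joint stands for the part that bears it (a point fixed in the world has none). Each returns a list of dicts, best first, with "score" (0 to 1); they miss things now and then, are a little off and sometimes report something else, mostly with a low value. They report only what shows in the picture. A call takes as long as a camera call. They do not tell look-alikes from the thing itself.
- finder.find_in(query, picture): "location" ([x, y, z] in m, in world coordinates, good to about 4 mm: the middle of the surface that is visible of it).
- finder.pinpoint(query, picture): "location" ([x, y, z] in m, in world coordinates, good to about 4 mm: a listed point, or the origin of a listed thing).
The state is a dict: "time": time; "q": joint angles; "joint_velocities": joint speeds; "joint_torque": joint torques, N m; "ee_pos": TCP position; "tool_rot": TCP orientation; "contact_force": force on the tool from outside, world axes, zero at the start; "wrist_torque": the same for the moment, N m; "width": finger opening in m.
Only numpy, scipy, OpenCV 4.12 (cv2) and the standard library are available. Lean on these libraries where they do the work, as an engineer would, in place of code of your own. Each camera call takes 0.05 s, during which the arm holds its last target.

### The job

Move the red, yellow and blue filter holders out of the grey tray and stand all three on the green mat, then take the prism mount (orange triangular prism, brass knob) from behind them and stand it on the ring in the middle of the round prism table. Then put every holder back in its own original place in the tray, facing as it did before, so that the three hexagonal bases again stand in a close row with their flat sides together. Keep everything upright and leave the cube mount (pale blue cube, black knob) where it stands in the tray.

Things in the scene. Friction and masses are not known exactly. Their poses are not given: they have to be found in the camera images.
- red_holder_mid (a point): Filter holder, red frame, 120 mm tall, 250 g. Hexagonal steel base 44 mm across flats, 14 mm high, flats facing +y and -y, corners to +x and -x; 12 mm post; on top an upright red square frame, 40 wide (y), 12 thick (x), 80 to 120 mm above the underside: grip it across x from above. Point: its centre, 60 mm above the underside; z up. Starts in the tray's front row; note its place at the start.
- yellow_holder_mid (a point): Filter holder, yellow frame, 120 mm tall, 250 g. Hexagonal steel base 44 mm across flats, 14 mm high, flats facing +y and -y, corners to +x and -x; 12 mm post; on top an upright yellow square frame, 40 wide (y), 12 thick (x), 80 to 120 mm above the underside: grip it across x from above. Point: its centre, 60 mm above the underside; z up. Starts in the tray's front row; note its place at the start.
- blue_holder_mid (a point): Filter holder, blue frame, 120 mm tall, 250 g. Hexagonal steel base 44 mm across flats, 14 mm high, flats facing +y and -y, corners to +x and -x; 12 mm post; on top an upright blue square frame, 40 wide (y), 12 thick (x), 80 to 120 mm above the underside: grip it across x from above. Point: its centre, 60 mm above the underside; z up. Starts in the tray's front row; note its place at the start.
- prism_mount_mid (a point): Prism mount, 120 g, 56 mm tall: black disc base 40 mm across, 8 high; orange triangular prism (corners 19.5 mm off the axis) 8 to 30 mm up; brass knob 16 mm across, 30 to 56 mm above the underside, gripped from above. Point: on its axis, 28 mm above the underside; z up. Starts in the back of the tray, 44 mm (axes) left or right of the cube mount. Heading free.
- cube_mount_mid (a point): The cube mount, to be left alone: the same black base and the same sizes, but a pale blue 26 mm cube in place of the prism and a black knob. The point is on its axis, 28 mm above its underside.
- tray: Fixed open grey tray, outside 120 (x) by 158 (y) by 15 mm high, walls and floor 5 mm. Origin under its centre on the table; x points to its back, away from the robot. At the start the three holders stand in any order in a row along y at x = -23.5 mm, y = -44.6, 0, +44.6 mm, frames square to x, flats all but touching; the mounts stand at x = +17 mm.
- mat: Fixed flat green mat, 220 mm (x) by 140 mm (y), 3 mm thick: the side area for the holders. Origin at the centre of its underside, on the table.
- prism_table_top (a point): Centre of the top of the fixed round black prism table, 60 mm above the work surface: disc 92 mm in diameter, with a white ring 49 mm in diameter around this point.
Things that resemble listed ones, but are neither listed nor needed, are in the scene too. Of the things that look like the part that bears prism_table_top, the smallest one is meant.

How it is judged:
On the way, in this order (a step that is already met when the one before it is completed fails the run):
1. all three filter holders stand upright on the mat while the prism mount is still in its place in the tray (x of red_holder_mid in the frame of mat between -0.1 and 0.1 m and y of red_holder_mid in the frame of mat between -0.06 and 0.06 m and z of red_holder_mid in the frame of mat between 0.055 and 0.07 m and angle between each of red_holder_mid, yellow_holder_mid, blue_holder_mid's own z axis and vertical below 0.12 rad and x of yellow_holder_mid in the frame of mat between -0.1 and 0.1 m and y of yellow_holder_mid in the frame of mat between -0.06 and 0.06 m and z of yellow_holder_mid in the frame of mat between 0.055 and 0.07 m and x of blue_holder_mid in the frame of mat between -0.1 and 0.1 m and y of blue_holder_mid in the frame of mat between -0.06 and 0.06 m and z of blue_holder_mid in the frame of mat between 0.055 and 0.07 m and distance of prism_mount_mid from where it was at the start of the episode below 0.03 m), for 0.2 s.
2. the prism mount stands on the middle of the prism table while all three holders are still on the mat (x of red_holder_mid in the frame of mat between -0.1 and 0.1 m and y of red_holder_mid in the frame of mat between -0.06 and 0.06 m and z of red_holder_mid in the frame of mat between 0.055 and 0.07 m and angle between each of red_holder_mid, yellow_holder_mid, blue_holder_mid's own z axis and vertical below 0.12 rad and x of yellow_holder_mid in the frame of mat between -0.1 and 0.1 m and y of yellow_holder_mid in the frame of mat between -0.06 and 0.06 m and z of yellow_holder_mid in the frame of mat between 0.055 and 0.07 m and x of blue_holder_mid in the frame of mat between -0.1 and 0.1 m and y of blue_holder_mid in the frame of mat between -0.06 and 0.06 m and z of blue_holder_mid in the frame of mat between 0.055 and 0.07 m and horizontal distance between prism_mount_mid and prism_table_top below 0.012 m and z of prism_mount_mid in the frame of prism_table_top between 0.022 and 0.034 m and angle between prism_mount_mid's own z axis and vertical below 0.1 rad), for 0.3 s.
At the end, for the whole second after the job is handed in: Prism mount upright within 12 mm of the prism table's middle; each holder upright within 12 mm of its start, turned as before within 0.14 rad (half turn same), neighbours within 50 mm centre to centre (gaps under 6 mm); cube mount upright within 15 mm of its start; all released, at rest (horizontal distance between prism_mount_mid and prism_table_top below 0.012 m and z of prism_mount_mid in the frame of prism_table_top between 0.022 and 0.034 m and angle between prism_mount_mid's own z axis and vertical below 0.1 rad and distance of each of red_holder_mid, yellow_holder_mid, blue_holder_mid from where it was at the start of the episode below 0.012 m and angle between each of red_holder_mid, yellow_holder_mid, blue_holder_mid's own z axis and vertical below 0.08 rad and angle between the x axis of each of red_holder_mid, yellow_holder_mid, blue_holder_mid and the x axis of tray, either way round below 0.14 rad and linear speed of each of red_holder, yellow_holder, blue_holder, prism_mount below 0.02 m/s and ((horizontal distance between red_holder_mid and yellow_holder_mid below 0.05 m and horizontal distance between red_holder_mid and blue_holder_mid below 0.05 m) or (horizontal distance between yellow_holder_mid and red_holder_mid below 0.05 m and horizontal distance between yellow_holder_mid and blue_holder_mid below 0.05 m) or (horizontal distance between blue_holder_mid and red_holder_mid below 0.05 m and horizontal distance between blue_holder_mid and yellow_holder_mid below 0.05 m)) and distance of cube_mount_mid from where it was at the start of the episode below 0.015 m and angle between cube_mount_mid's own z axis and vertical below 0.15 rad); the robot touches nothing.
It fails at once if the cube mount is moved by more than 20 mm (distance of cube_mount_mid from where it was at the start of the episode above 0.02 m).
It fails at once if a holder or mount is tipped over (angle between any of red_holder_mid, yellow_holder_mid, blue_holder_mid, prism_mount_mid, cube_mount_mid's own z axis and vertical above 0.5 rad).
It also fails if it takes over 120 s, if anything falls off the work surface, if the arm or the gripper's body presses on something with over 40 N, if the wrist force passes 120 N, or if a joint passes its speed limit or range.

## Working session

There is one attempt and no reset: what is moved stays moved. The work goes in short steps, Python scripts to look and compute and a tool call to move; the robot and the scene stay as the last step left them, time stands still between calls to the robot, and variables do not carry over. Pictures are saved under pics/ and viewed, and the job is handed in when it is done.

Besides the shell and the picture viewer there is one more tool, called after ">>>" as name(argument=value, ...) on one line, values as JSON. servo_tool: Moves the arm, as the interface text tells. Its arguments: {"type":"object","properties":{"plan":{"type":"array"}},"required":["plan"]}

```bash
mkdir -p pics; ls
cat > h.py <<'E'
import numpy as np, cv2
from plant import readout, imaging, manip, finder
def cam(p):
    f=200/np.tan(np.radians(p["fov_y"])/2)
    h=p["img"].shape[0]; f=h/2/np.tan(np.radians(p["fov_y"])/2)
    K=np.array([[f,0,p["cx"]],[0,f,p["cy"]],[0,0,1.]])
    return K,np.array(p["dist_coeffs"],float),np.array(p["R"]),np.array(p["t"])
def proj(p,X):
    K,d,R,t=cam(p)
    return cv2.projectPoints(np.array(X,float).reshape(-1,1,3),cv2.Rodrigues(R)[0],t,K,d)[0].reshape(-1,2)
def back(p,uv,z):
    K,d,R,t=cam(p)
    n=cv2.undistortPoints(np.array(uv,float).reshape(-1,1,2),K,d).reshape(-1,2)
    r=np.c_[n,np.ones(len(n))]@R; c=-R.T@t
    return c+r*((z-c[2])/r[:,2])[:,None]
E
cat > a.py <<'E'
from h import *
for n in ("scene","top"):
    p=imaging.get_image(n); cv2.imwrite(f"pics/{n}0.png",p["img"])
    K,d,R,t=cam(p); print(n,"cam at",(-R.T@t).round(3),K[0,0].round(1))
    for q in ["red_holder_mid","yellow_holder_mid","blue_holder_mid","prism_mount_mid","cube_mount_mid","tray","mat","prism_table_top"]:
        for r in finder.pinpoint(q,p)[:3]: print(q,np.round(r["location"],4),round(r["score"],2),proj(p,r["location"]).round(0)[0])
s=readout.sense(); print(s)
E
python3 a.py
```

```text
pics
scene cam at [1.178 0.466 0.601] 490.9
red_holder_mid [0.5656 0.0049 0.07  ] 0.73 [317. 221.]
yellow_holder_mid [ 0.5822 -0.0797  0.0669] 0.74 [278. 212.]
blue_holder_mid [ 0.5778 -0.0394  0.0688] 0.72 [295. 217.]
prism_mount_mid [ 0.6186 -0.0549  0.0333] 0.98 [276. 240.]
cube_mount_mid [ 0.6103 -0.0106  0.03  ] 0.95 [297. 247.]
tray [ 5.989e-01 -3.380e-02 -2.000e-04] 0.61 [292. 252.]
mat [ 0.5496  0.241  -0.0046] 0.89 [431. 296.]
prism_table_top [ 0.3978 -0.3205  0.0814] 0.82 [251. 142.]
prism_table_top [ 0.5447 -0.2968  0.06  ] 0.74 [215. 176.]
prism_table_top [ 0.6903 -0.2907  0.0822] 0.67 [162. 197.]
top cam at [ 0.493 -0.014  1.002] 383.2
red_holder_mid [5.682e-01 4.000e-04 6.200e-02] 0.48 [314. 187.]
yellow_holder_mid [ 0.5816 -0.0868  0.0644] 0.7 [349. 181.]
blue_holder_mid [ 0.5736 -0.0403  0.0684] 0.66 [330. 184.]
blue_holder_mid [ 0.5867 -0.088   0.065 ] 0.62 [349. 179.]
prism_mount_mid [ 0.6153 -0.0577  0.0307] 0.51 [336. 169.]
cube_mount_mid [ 0.6115 -0.0108  0.0344] 0.57 [318. 171.]
tray [ 0.5935 -0.0351  0.003 ] 0.97 [327. 179.]
mat [0.5462 0.248  0.0007] 0.72 [220. 200.]
prism_table_top [ 0.6926 -0.289   0.0792] 0.95 [431. 133.]
prism_table_top [ 0.5413 -0.2935  0.0557] 0.93 [433. 195.]
{'time': 0.9, 'q': array([-1.21917764e+00,  2.16859497e-01,  1.61338395e+00,  1.22449457e-05,
        1.31129957e+00, -1.12163288e-01]), 'joint_velocities': array([ 0.00108598,  0.00072168, -0.00127786, -0.00298527, -0.00144632,
        0.00083896]), 'joint_torque': array([-1.12194579e-03, -3.96878099e+01, -3.04262996e+01, -2.99631211e-04,
        5.42003600e-04,  7.45039529e-06]), 'ee_pos': array([ 0.27963434, -0.55897792,  0.25633381]), 'tool_rot': array([ 1.96341815,  0.46358365, -1.96338248]), 'contact_force': array([-0.34114465, -0.53872621, -0.45158687]), 'wrist_torque': array([ 0.01436898, -0.00150087,  0.00690479]), 'width': 0.08560450337798525}
```

View pics/scene0.png

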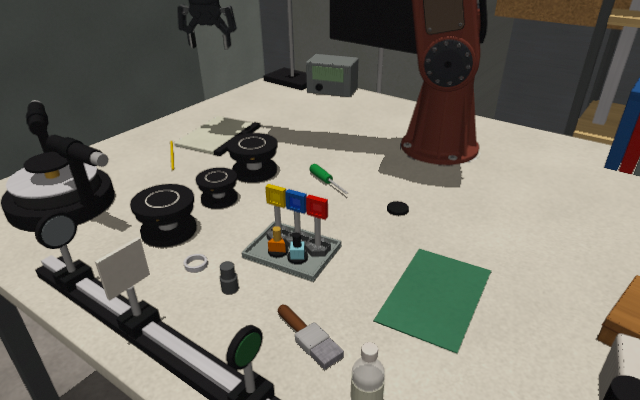

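View pics/top0.png

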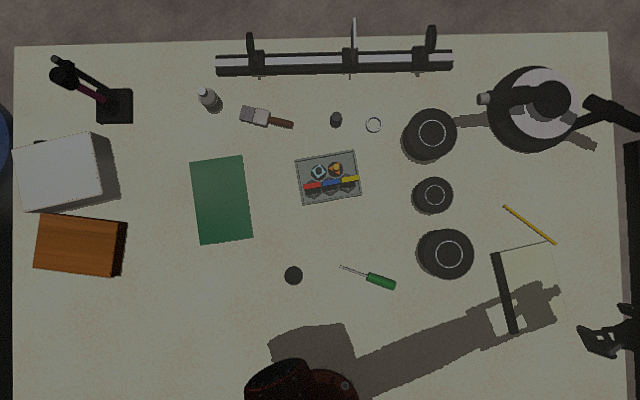

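Run:
```python
import cv2
t=cv2.imread("pics/top0.png"); cv2.imwrite("pics/top0z.png",cv2.resize(t[120:240,260:420],(800,600),interpolation=cv2.INTER_CUBIC))
t=cv2.imread("pics/scene0.png"); cv2.imwrite("pics/scene0z.png",cv2.resize(t[170:290,220:380],(800,600),interpolation=cv2.INTER_CUBIC))
```

```text
(no output)
```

View pics/top0z.png

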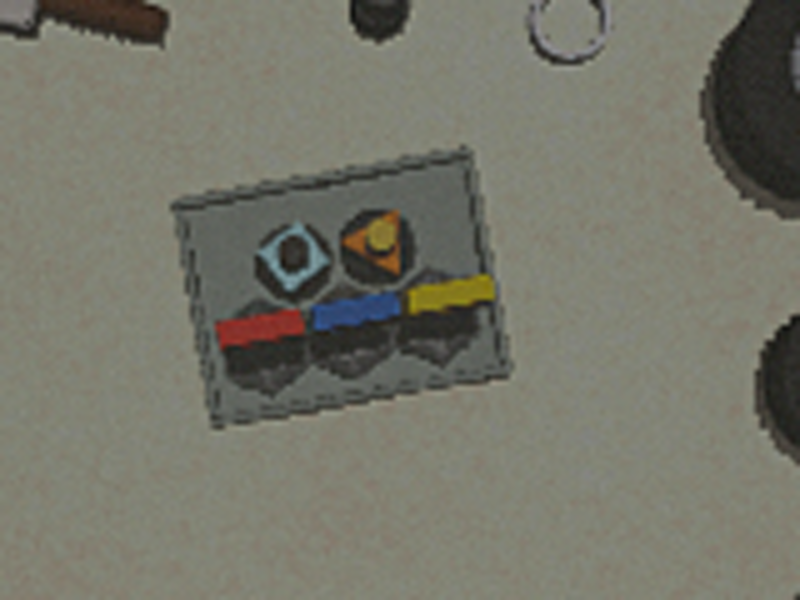

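View pics/scene0z.png

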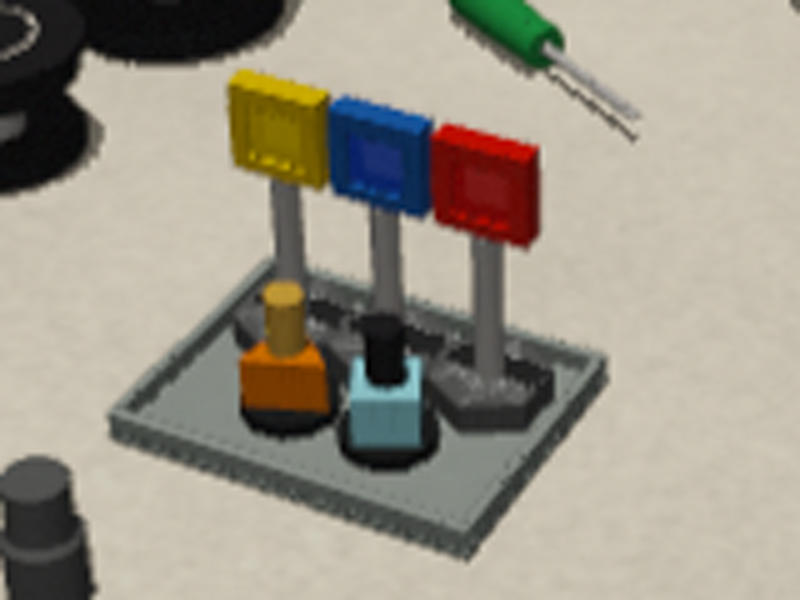

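Tray row, with +y on the left in the top picture, is red (top px ~313,187), blue (331,183), yellow (350,179). The prism is at (336,169) and the cube at (318,171). The three round tables are at (430,133), (433,195) and (447,253); the middle one is smallest. Next I fit the tray and mat poses using both views.

```bash
cat > fit.py <<'E'
from h import *
from scipy.optimize import least_squares
P={n:imaging.get_image(n) for n in("scene","top")}
def box(x,y,a,w,l,z):
    c,s=np.cos(a),np.sin(a)
    o=np.array([[w,l],[w,-l],[-w,-l],[-w,l]])/2 # BL-of-image order: (+x,+y),(+x,-y),(-x,-y),(-x,+y)
    return np.c_[x+c*o[:,0]-s*o[:,1], y+s*o[:,0]+c*o[:,1], np.full(4,z)]
zt=np.array([[172,205],[468,150],[512,375],[217,425]])/5+[260,120]
zs=np.array([[467,545],[110,412],[270,258],[607,358]])/5+[220,170]
f=lambda v:np.r_[(proj(P["top"],box(*v,.12,.158,.015))-zt).ravel(),(proj(P["scene"],box(*v,.12,.158,.015))-zs).ravel()]
r=least_squares(f,[.595,-.034,.18]); print("tray",r.x.round(4),r.fun.round(1))
mt=np.array([[190,162],[242,155],[253,237],[200,245]]); ms=np.array([[459,347],[376,320],[422,250],[491,266]])
f2=lambda v:np.r_[(proj(P["top"],box(*v,.22,.14,.003))-mt).ravel(),(proj(P["scene"],box(*v,.22,.14,.003))-ms).ravel()]
m=least_squares(f2,[.547,.245,.1]); print("mat",m.x.round(4),m.fun.round(1))
# colour blobs: red/blue/yellow frames compare with prediction
x,y,a=r.x; c,s=np.cos(a),np.sin(a)
w=lambda u,v,z:[x+c*u-s*v,y+s*u+c*v,z]
for n in P:
    hsv=cv2.cvtColor(P[n]["img"],cv2.COLOR_BGR2HSV)
    for k,(lo,hi),v in (("red",(0,5),.0446),("yel",(22,32),-.0446),("blu",(105,120),0)):
        mk=cv2.inRange(hsv,(lo,130,60),(hi,255,255)); 
        q=proj(P[n],[w(-.0235,v,.105)])[0]
        nn,lb,st,ce=cv2.connectedComponentsWithStats(mk)
        i=min([i for i in range(1,nn) if st[i,4]>30],key=lambda i:np.hypot(*(ce[i]-q)))
        # predicted hull of frame
        pts=[w(-.0235+dx,v+dy,z) for dx in(-.006,.006) for dy in(-.02,.02) for z in(.085,.125)]
        hull=cv2.convexHull(proj(P[n],pts).astype(np.float32)); M=cv2.moments(hull)
        print(n,k,ce[i].round(1),st[i,4],"pred hull c",round(M["m10"]/M["m00"],1),round(M["m01"]/M["m00"],1),cv2.contourArea(hull))
    im=P[n]["img"].copy()
    for B in (box(*r.x,.12,.158,.015),box(*m.x,.22,.14,.003)):
        cv2.polylines(im,[proj(P[n],B).round().astype(int)],True,(255,0,255))
    for v,z in((.0446,.105),(0,.105),(-.0446,.105)):
        pts=[w(-.0235,v+d,h) for d,h in((-.02,.085),(.02,.085),(.02,.125),(-.02,.125))]
        cv2.polylines(im,[proj(P[n],pts).round().astype(int)],True,(255,255,255))
    y0,x0=(140,260) if n=="top" else (170,220)
    im=im[y0:y0+120,x0:x0+160]; cv2.imwrite(f"pics/ov_{n}.png",cv2.resize(im,(800,600),interpolation=cv2.INTER_NEAREST))
    pm=w(.017,-.022,.061); cm=w(.017,.022,.061); print("knobs pred",proj(P[n],[pm,cm]).round(1).tolist())
# ring of smallest table
g=P["top"]["img"]; cv2.imwrite("pics/ring.png",cv2.resize(g[165:225,393:473],(800,600),interpolation=cv2.INTER_CUBIC))
g=P["scene"]["img"]; cv2.imwrite("pics/ring_s.png",cv2.resize(g[150:210,175:255],(800,600),interpolation=cv2.INTER_CUBIC))
E
python3 fit.py
```

```text
tray [ 0.5981 -0.0343  0.1521] [-1.5 -1.5 -0.6 -1.2 -1.1 -0.7 -2.4  0.1 -0.4 -3.2 -1.4 -0.9 -0.2 -1.7
  0.1 -1.6]
mat [0.5432 0.2465 0.1267] [-2.3  1.7 -1.5  0.6 -0.3  1.8 -0.6  2.  -0.6  3.7 -1.8 -1.4 -3.  -3.3
  0.3  2.5]
scene red [316.9 206.5] 421 pred hull c 317.1 206.6 474.56842693896033
scene yel [275.3 195.1] 380 pred hull c 276.0 195.4 437.71604673564434
scene blu [295.5 200.8] 387 pred hull c 296.2 200.9 455.4500441814307
knobs pred [[276.3, 228.1], [296.5, 234.2]]
top red [311.7 185.2] 85 pred hull c 310.8 185.9 114.13902946282178
top yel [349.4 178.3] 92 pred hull c 348.4 179.1 119.77004409651272
top blu [330.7 181.8] 79 pred hull c 329.7 182.5 115.60249857720919
knobs pred [[335.0, 166.5], [317.4, 169.7]]
```

View pics/ov_top.png

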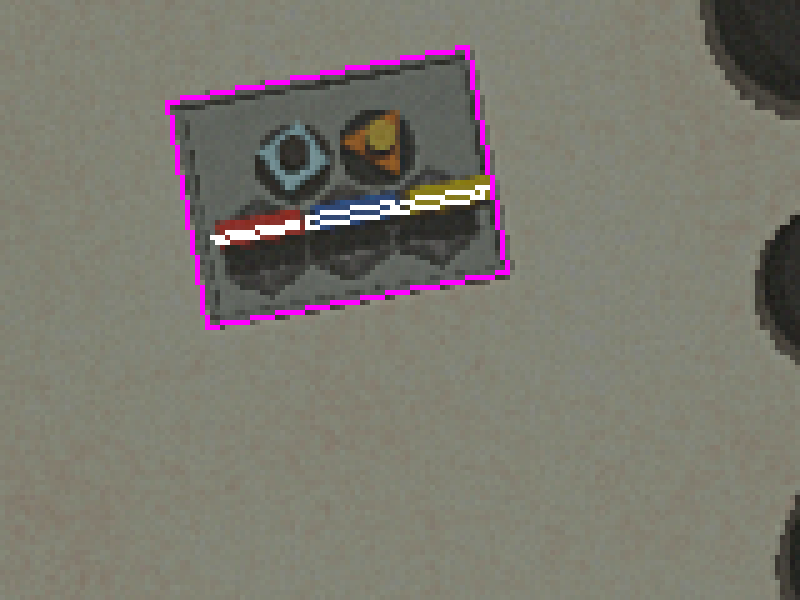

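View pics/ov_scene.png

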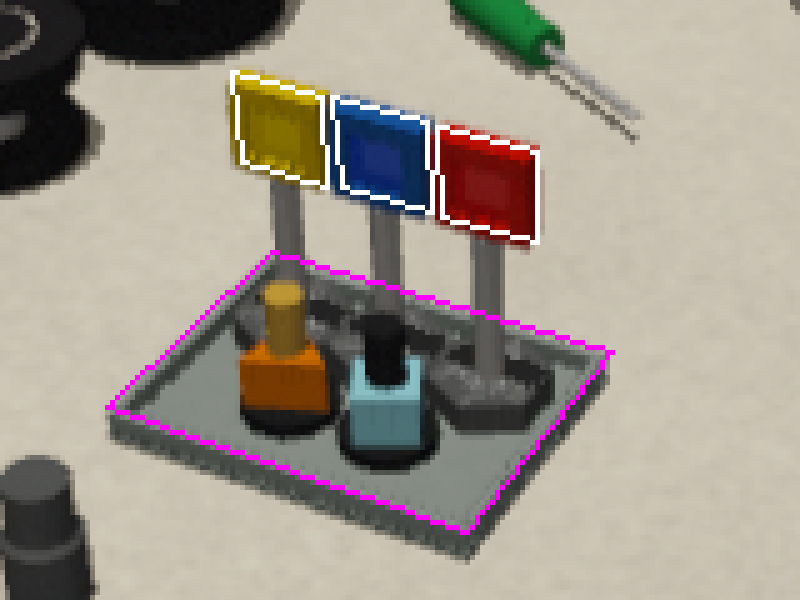

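View pics/ring.png

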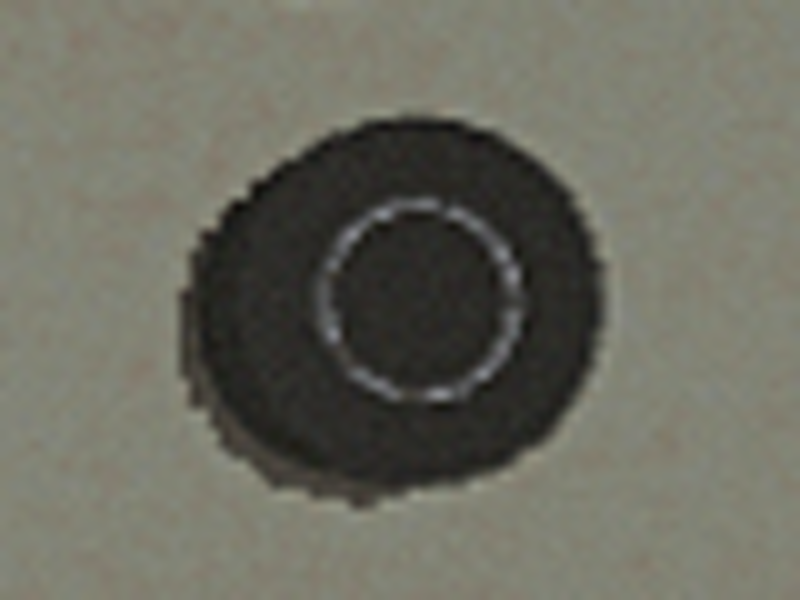

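View pics/ring_s.png

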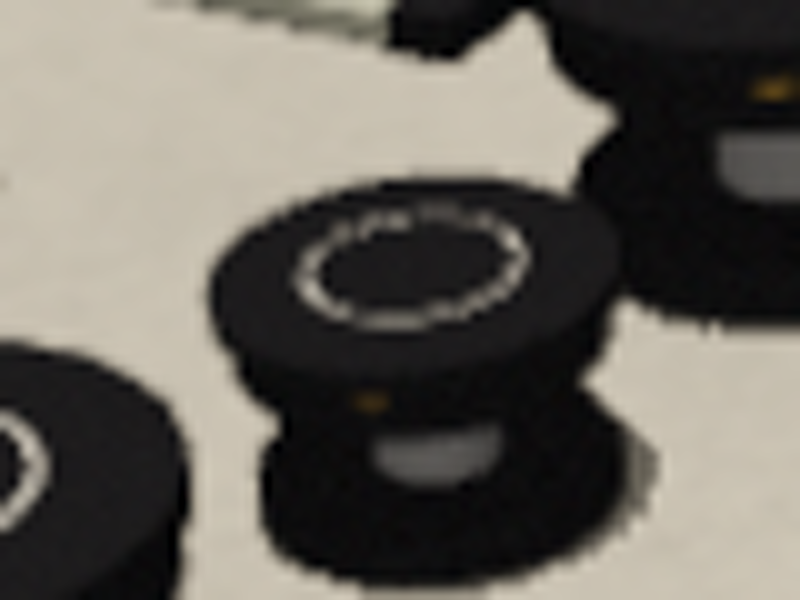

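```bash
cat >> h.py <<'E'
from scipy.spatial.transform import Rotation as Ro
TX,TY,TA=.599,-.0355,.152
def tray(u,v,z): c,s=np.cos(TA),np.sin(TA); return np.array([TX+c*u-s*v,TY+s*u+c*v,z])
MX,MY,MA=.5435,.2465,.127
def mat(u,v,z): c,s=np.cos(MA),np.sin(MA); return np.array([MX+c*u-s*v,MY+s*u+c*v,z])
def Rt(a): # tool x down, tool y along heading a
    x=np.array([0,0,-1.]); y=np.array([np.cos(a),np.sin(a),0]); return np.c_[x,y,np.cross(x,y)]
def go(pos,a,ref=None):
    s=readout.sense()
    p0,R0=(s["ee_pos"],Ro.from_rotvec(s["tool_rot"]).as_matrix()) if ref is None else ref
    d=R0.T@(np.asarray(pos)-p0)*100; rv=Ro.from_matrix(R0.T@Rt(a)).as_rotvec()
    return d.round(2).tolist()+rv.round(3).tolist()
def st():
    s=readout.sense(); R=Ro.from_rotvec(s["tool_rot"]).as_matrix()
    print("t",round(s["time"],2),"pos",s["ee_pos"].round(4),"toolx",R[:,0].round(3),"head",round(np.arctan2(R[1,1],R[0,1]),3),"F",s["contact_force"].round(1),"w",round(s["width"],4),"q6",s["q"].round(2))
E
python3 - <<'E'
from h import *
from scipy.optimize import least_squares
uv={"top":[434.5,194.8],"scene":[215.8,176.3]}
P={n:imaging.get_image(n) for n in uv}
for n in uv: print(n,back(P[n],[uv[n]],.06).round(4))
st()
for k,a in((.152,"a"),(.152+np.pi,"b")): print(k,a if 0 else go(tray(-.0235,.0446,.18),k))
print(tray(-.0235,.0446,0),mat(0,0,0))
for n in("top","scene"):
  for nm,X in (("knobP",.022*-1),("knobC",.022)): print(n,nm,proj(P[n],[tray(.017,X,.061)]).round(1))
E
```

```text
top [[ 0.5423 -0.2968  0.06  ]]
scene [[ 0.5429 -0.2949  0.06  ]]
t 1.1 pos [ 0.2796 -0.559   0.2563] toolx [-0.  0. -1.] head -1.107 F [ 0.1 -0.5 -0.1] w 0.0854 q6 [-1.22  0.22  1.61  0.    1.31 -0.11]
0.152 [7.63, -37.49, -51.11, -1.259, -0.0, 0.0]
3.2935926535897933 [7.63, -37.49, -51.11, 1.883, 0.0, 0.0]
[0.56901782 0.00502751 0.        ] [0.5435 0.2465 0.    ]
top knobP [[335.5 166.2]]
top knobC [[317.9 169.3]]
scene knobP [[275.5 228.1]]
scene knobC [[295.6 234.2]]
```

>>> servo_tool(plan=[[0, -9, -13, -0.3, 0, 0, 0], [0, -18, -26, -0.6, 0, 0, 0], [0, -27, -38, -0.9, 0, 0, 0], [4, -37.49, -51.11, -1.259, 0, 0, 0], [7.6, -37.49, -51.11, -1.259, 0, 0, 0], [7.6, -37.49, -51.11, -1.259, 0, 0, 0], [7.6, -37.49, -51.11, -1.259, 0, 0, 0], [7.6, -37.49, -51.11, -1.259, 0, 0, 0], [7.6, -37.49, -51.11, -1.259, 0, 0, 0], [7.6, -37.49, -51.11, -1.259, 0, 0, 0], [7.6, -37.49, -51.11, -1.259, 0, 0, 0], [7.6, -37.49, -51.11, -1.259, 0, 0, 0]])

```text
time: 2.6
ee_pos: [0.569, 0.0055, 0.18]
tool_rot: [1.094, 1.278, -1.096]
contact_force: [0.7, -0.2, -0.1]
width: 0.085
```

Run:
```python
from h import *
st(); print(go(tray(-.0235,.0446,.18),.152)); 
for n in("top","scene"):
    p=imaging.get_image(n)["img"]; c=p[120:240,250:410] if n=="top" else p[130:270,220:400]
    cv2.imwrite(f"pics/{n}1.png",cv2.resize(c,None,fx=4,fy=4,interpolation=cv2.INTER_CUBIC))
```

```text
t 2.6 pos [0.569  0.0055 0.18  ] toolx [-0.001 -0.001 -1.   ] head 0.154 F [ 0.7 -0.2 -0.1] w 0.085 q6 [-0.11  0.18  1.81 -0.    1.15 -0.27]
[0.0, -0.0, 0.05, 0.002, 0.0, 0.001]
```

View pics/top1.png

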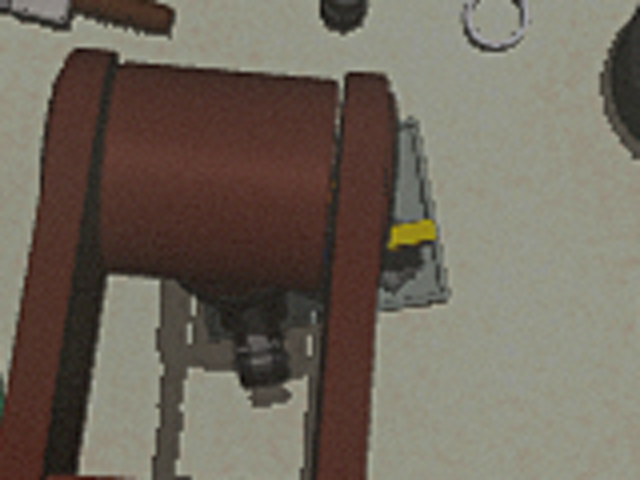

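View pics/scene1.png

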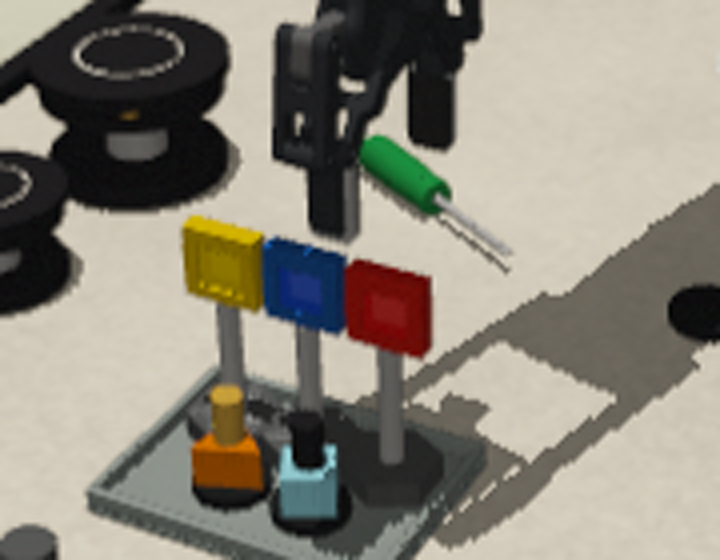

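Gripper straddles the red frame in the scene view (frame at crop ~390,305). Next: lower it, close and lift.

>>> servo_tool(plan=[[2, 0, 0.05, 0, 0, 0, 0], [4, 0, 0.05, 0, 0, 0, 0], [6, 0, 0.05, 0, 0, 0, 0], [6.7, 0, 0.05, 0, 0, 0, 0], [6.7, 0, 0.05, 0, 0, 0, 0.3], [6.7, 0, 0.05, 0, 0, 0, 0.6], [6.7, 0, 0.05, 0, 0, 0, 0.75], [6.7, 0, 0.05, 0, 0, 0, 0.85], [6.7, 0, 0.05, 0, 0, 0, 1], [6.7, 0, 0.05, 0, 0, 0, 1], [6.7, 0, 0.05, 0, 0, 0, 1], [6.7, 0, 0.05, 0, 0, 0, 1]])

```text
time: 4.2
ee_pos: [0.5693, 0.0044, 0.1138]
tool_rot: [1.097, 1.277, -1.096]
contact_force: [-1.7, 0.8, 4.4]
width: 0.0117
```

Run:
```python
from h import *
st()
```

```text
t 4.2 pos [0.5693 0.0044 0.1138] toolx [ 0. -0. -1.] head 0.152 F [-1.7  0.8  4.4] w 0.0117 q6 [-0.12  0.26  1.85  0.    1.03 -0.27]
```

Run:
```python
from h import *
s=readout.sense(); p=s["ee_pos"]; print("lift",go(np.r_[p[:2],.25],.152))
print("mat",go(mat(.045,.045,.25),.152),mat(.045,.045,.25))
```

```text
lift [-13.62, 0.0, 0.0, 0.0, 0.0, -0.0]
mat [-13.62, 5.73, -28.7, 0.0, 0.0, -0.0] [0.58243794 0.29683723 0.25      ]
```

>>> servo_tool(plan=[[-1, 0, 0, 0, 0, 0, 1], [-2.5, 0, 0, 0, 0, 0, 1], [-5, 0, 0, 0, 0, 0, 1], [-8, 0, 0, 0, 0, 0, 1], [-11, 0, 0, 0, 0, 0, 1], [-13.6, 0, 0, 0, 0, 0, 1], [-13.6, 0, 0, 0, 0, 0, 1], [-13.6, 0, 0, 0, 0, 0, 1]])

```text
time: 5.2
ee_pos: [0.5684, 0.0045, 0.2484]
tool_rot: [1.096, 1.278, -1.097]
contact_force: [0.1, -0.6, -2.9]
width: 0.0113
```

Run:
```python
from h import *
st();print("mat",go(mat(.045,.045,.25),.152))
p=imaging.get_image("scene")["img"]
cv2.imwrite(f"pics/s2.png",p)
```

```text
t 5.2 pos [0.5684 0.0045 0.2484] toolx [-0.001  0.    -1.   ] head 0.152 F [ 0.1 -0.6 -2.9] w 0.0113 q6 [-0.12  0.11  1.76  0.    1.28 -0.27]
mat [-0.16, 5.81, -28.68, -0.0, -0.0, 0.001]
```

View pics/s2.png

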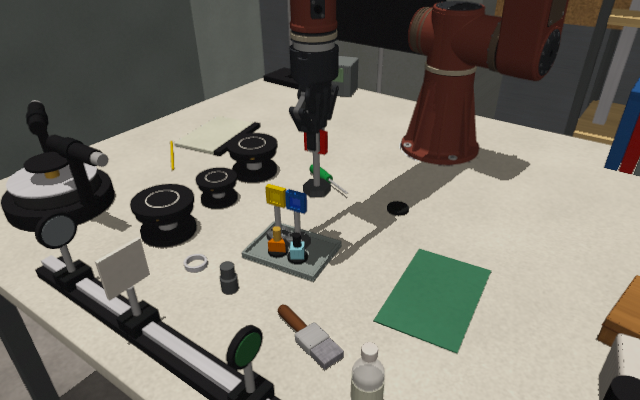

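Red is lifted and upright (px 317,165), and the others are undisturbed. Carrying it to the mat.

>>> servo_tool(plan=[[0, 0.7, -3.5, 0, 0, 0, 1], [0, 1.7, -8.5, 0, 0, 0, 1], [0, 2.9, -14.5, 0, 0, 0, 1], [0, 4.1, -20.5, 0, 0, 0, 1], [0, 5.2, -25.5, 0, 0, 0, 1], [0, 5.8, -28.7, 0, 0, 0, 1], [0, 5.8, -28.7, 0, 0, 0, 1], [3, 5.8, -28.7, 0, 0, 0, 1], [7, 5.8, -28.7, 0, 0, 0, 1], [11, 5.8, -28.7, 0, 0, 0, 1], [12.5, 5.8, -28.7, 0, 0, 0, 1], [12.5, 5.8, -28.7, 0, 0, 0, 1]])

```text
time: 6.75
ee_pos: [0.5819, 0.2958, 0.1224]
tool_rot: [1.094, 1.279, -1.1]
contact_force: [0.6, -0.6, -2.2]
width: 0.0112
```

Run:
```python
from h import *
st()
p=imaging.get_image("scene")["img"]
cv2.imwrite(f"pics/s3.png",cv2.resize(p[170:370,330:530],(600,600)))
```

```text
t 6.75 pos [0.5819 0.2958 0.1224] toolx [-0.004 -0.002 -1.   ] head 0.151 F [ 0.6 -0.6 -2.2] w 0.0112 q6 [ 0.36  0.41  1.63 -0.    1.1   0.21]
```

View pics/s3.png

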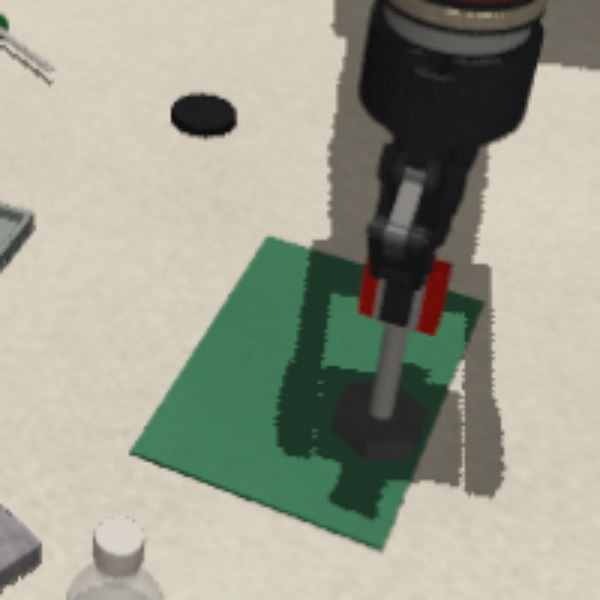

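Red hangs about 10 mm over the mat, inside its right edge (base at crop ~380,420). Setting it down and releasing.

>>> servo_tool(plan=[[0.5, 0, 0, 0, 0, 0, 1], [0.9, 0, 0, 0, 0, 0, 1], [1.0, 0, 0, 0, 0, 0, 1], [1.0, 0, 0, 0, 0, 0, 1], [1.0, 0, 0, 0, 0, 0, 0.7], [1.0, 0, 0, 0, 0, 0, 0.3], [1.0, 0, 0, 0, 0, 0, 0], [1.0, 0, 0, 0, 0, 0, 0], [1.0, 0, 0, 0, 0, 0, 0], [-2, 0, 0, 0, 0, 0, 0], [-6, 0, 0, 0, 0, 0, 0], [-8, 0, 0, 0, 0, 0, 0]])

```text
time: 8.3
ee_pos: [0.5842, 0.2974, 0.2072]
tool_rot: [1.099, 1.275, -1.093]
contact_force: [0.1, 0.1, -0.0]
width: 0.0857
```

Run:
```python
from h import *
st()
print("blue",go(tray(-.0235,.000,.18),.152))
p=imaging.get_image("scene")["img"]
cv2.imwrite(f"pics/s4.png",cv2.resize(p[170:370,330:530],(600,600)))
```

```text
t 8.3 pos [0.5842 0.2974 0.2072] toolx [ 0.004  0.002 -1.   ] head 0.152 F [ 0.1  0.1 -0. ] w 0.0857 q6 [0.36 0.32 1.58 0.   1.24 0.21]
blue [2.67, -5.94, 33.14, 0.0, -0.001, -0.004]
```

View pics/s4.png

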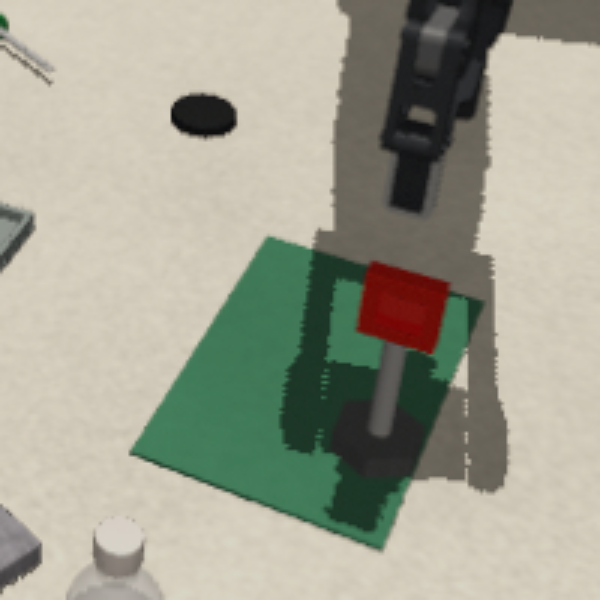

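Red stands upright on the mat. Blue next: travel to it, descend and grip.

>>> servo_tool(plan=[[0, -0.9, 5, 0, 0, 0, 0], [0, -1.9, 10.5, 0, 0, 0, 0], [0, -2.9, 16.5, 0, 0, 0, 0], [0, -4, 22.5, 0, 0, 0, 0], [0, -5.1, 28.5, 0, 0, 0, 0], [1, -5.94, 33.14, 0, 0, 0, 0], [2.7, -5.94, 33.14, 0, 0, 0, 0], [2.7, -5.94, 33.14, 0, 0, 0, 0], [2.7, -5.94, 33.14, 0, 0, 0, 0]])

```text
time: 9.48
ee_pos: [0.5742, -0.0383, 0.1768]
tool_rot: [1.095, 1.279, -1.096]
contact_force: [0.3, 0.4, 0.6]
width: 0.0854
```

Run:
```python
from h import *
st()
print("blue",go(tray(-.0235,.000,.113),.152))
```

```text
t 9.47 pos [ 0.5742 -0.0383  0.1768] toolx [-0.001  0.001 -1.   ] head 0.154 F [0.3 0.4 0.6] w 0.0854 q6 [-0.19  0.19  1.8   0.    1.15 -0.34]
blue [6.38, 0.15, 0.11, 0.002, -0.001, 0.001]
```

>>> servo_tool(plan=[[2, 0.08, 0.06, 0, 0, 0, 0], [4, 0.08, 0.06, 0, 0, 0, 0], [6, 0.08, 0.06, 0, 0, 0, 0], [6.4, 0.08, 0.06, 0, 0, 0, 0], [6.4, 0.08, 0.06, 0, 0, 0, 0.3], [6.4, 0.08, 0.06, 0, 0, 0, 0.6], [6.4, 0.08, 0.06, 0, 0, 0, 0.75], [6.4, 0.08, 0.06, 0, 0, 0, 0.85], [6.4, 0.08, 0.06, 0, 0, 0, 1], [6.4, 0.08, 0.06, 0, 0, 0, 1], [6.4, 0.08, 0.06, 0, 0, 0, 1], [6.4, 0.08, 0.06, 0, 0, 0, 1]])

```text
time: 10.98
ee_pos: [0.5757, -0.0402, 0.1138]
tool_rot: [1.097, 1.276, -1.096]
contact_force: [-1.3, 0.2, 3.7]
width: 0.0118
```

Run:
```python
from h import *
st(); print(tray(-.0235,.000,.113))
print("mat",go(mat(0,0,.25),.152))
```

```text
t 10.97 pos [ 0.5757 -0.0402  0.1138] toolx [ 0.001 -0.    -1.   ] head 0.152 F [-1.3  0.2  3.7] w 0.0118 q6 [-0.19  0.28  1.83 -0.    1.03 -0.34]
[ 0.57577095 -0.03905826  0.113     ]
mat [-13.62, 1.17, -28.82, 0.0, 0.0, -0.001]
```

>>> servo_tool(plan=[[-1, 0, 0, 0, 0, 0, 1], [-2.5, 0, 0, 0, 0, 0, 1], [-5, 0, 0, 0, 0, 0, 1], [-8.5, 0, 0, 0, 0, 0, 1], [-12, 0, 0, 0, 0, 0, 1], [-13.6, 0, 0, 0, 0, 0, 1], [-13.6, 0.2, -4, 0, 0, 0, 1], [-13.6, 0.4, -9.5, 0, 0, 0, 1], [-13.6, 0.6, -15, 0, 0, 0, 1], [-13.6, 0.8, -20.5, 0, 0, 0, 1], [-13.6, 1.0, -26, 0, 0, 0, 1], [-13.6, 1.17, -28.8, 0, 0, 0, 1]])

```text
time: 12.48
ee_pos: [0.5418, 0.2489, 0.2484]
tool_rot: [1.094, 1.28, -1.096]
contact_force: [0.2, -0.7, -2.7]
width: 0.0113
```

>>> servo_tool(plan=[[0, 0, 0, 0, 0, 0, 1], [0, 0, 0, 0, 0, 0, 1], [4, 0, 0, 0, 0, 0, 1], [8, 0, 0, 0, 0, 0, 1], [11.5, 0, 0, 0, 0, 0, 1], [12.5, 0, 0, 0, 0, 0, 1], [12.5, 0, 0, 0, 0, 0, 1]])

```text
time: 13.35
ee_pos: [0.5433, 0.2454, 0.1241]
tool_rot: [1.097, 1.277, -1.098]
contact_force: [0.2, 0.2, -2.4]
width: 0.0114
```

Run:
```python
from h import *
st();print(go(mat(0,0,.113),.152))
p=imaging.get_image("scene")["img"]
cv2.imwrite(f"pics/s5.png",p)
```

```text
t 13.35 pos [0.5433 0.2454 0.1241] toolx [-0.001 -0.    -1.   ] head 0.151 F [ 0.2  0.2 -2.4] w 0.0114 q6 [ 0.31  0.3   1.78 -0.    1.06  0.16]
[1.11, 0.04, -0.11, -0.001, 0.0, 0.001]
```

View pics/s5.png

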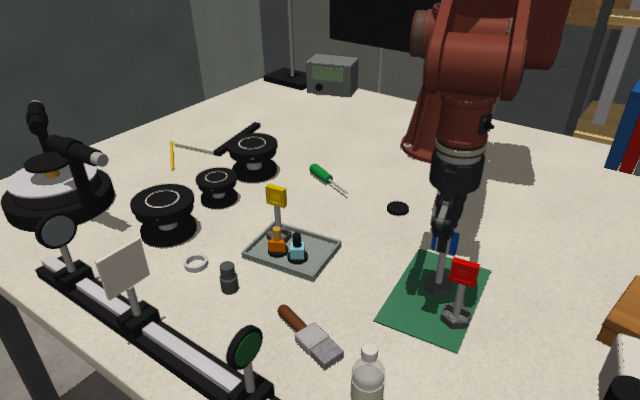

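Blue hangs over the mat centre (px 438,283) and red stands at (457,300). Setting blue down.

>>> servo_tool(plan=[[0.6, 0, 0, 0, 0, 0, 1], [1.1, 0, 0, 0, 0, 0, 1], [1.1, 0, 0, 0, 0, 0, 1], [1.1, 0, 0, 0, 0, 0, 1], [1.1, 0, 0, 0, 0, 0, 0.7], [1.1, 0, 0, 0, 0, 0, 0.3], [1.1, 0, 0, 0, 0, 0, 0], [1.1, 0, 0, 0, 0, 0, 0], [1.1, 0, 0, 0, 0, 0, 0], [-2, 0, 0, 0, 0, 0, 0], [-6, 0, 0, 0, 0, 0, 0], [-8, 0, 0, 0, 0, 0, 0]])

```text
time: 14.9
ee_pos: [0.5445, 0.2468, 0.207]
tool_rot: [1.099, 1.275, -1.093]
contact_force: [0.9, 0.6, 0.3]
width: 0.0854
```

Run:
```python
from h import *
st()
print("yel",go(tray(-.0235,-.0446,.18),.152))
p=imaging.get_image("scene")["img"]
cv2.imwrite(f"pics/s6.png",cv2.resize(p[170:370,330:530],(600,600)))
```

```text
t 14.9 pos [0.5445 0.2468 0.207 ] toolx [ 0.004  0.001 -1.   ] head 0.152 F [0.9 0.6 0.3] w 0.0854 q6 [ 0.31  0.2   1.73 -0.    1.21  0.16]
yel [2.67, -1.25, 33.19, 0.0, -0.001, -0.004]
```

View pics/s6.png

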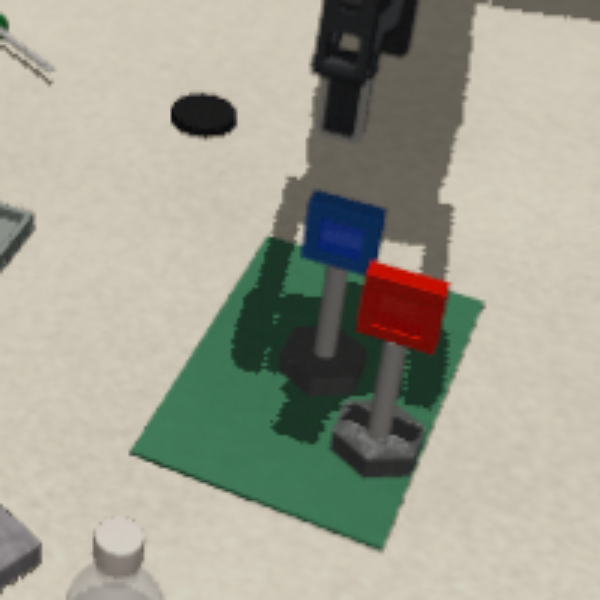

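Blue and red both stand upright on the mat. Yellow next.

>>> servo_tool(plan=[[0, -0.2, 5, 0, 0, 0, 0], [0, -0.4, 10.5, 0, 0, 0, 0], [0, -0.6, 16.5, 0, 0, 0, 0], [0, -0.8, 22.5, 0, 0, 0, 0], [0, -1.0, 28.5, 0, 0, 0, 0], [1, -1.2, 33.1, 0, 0, 0, 0], [2.7, -1.2, 33.1, 0, 0, 0, 0], [2.7, -1.2, 33.1, 0, 0, 0, 0], [2.7, -1.2, 33.1, 0, 0, 0, 0], [2.7, -1.2, 33.1, 0, 0, 0, 0]])

```text
time: 16.2
ee_pos: [0.5819, -0.0814, 0.1779]
tool_rot: [1.095, 1.277, -1.094]
contact_force: [-0.7, 0.1, 0.3]
width: 0.0852
```

Run:
```python
from h import *
st()
print("yel",go(tray(-.0235,-.0446,.113),.152))
```

```text
t 16.2 pos [ 0.5819 -0.0814  0.1779] toolx [ 0.001 -0.    -1.   ] head 0.154 F [-0.7  0.1  0.3] w 0.0852 q6 [-0.26  0.22  1.77  0.    1.16 -0.41]
yel [6.49, 0.03, 0.18, 0.002, 0.0, -0.001]
```

>>> servo_tool(plan=[[2, 0.03, 0.1, 0, 0, 0, 0], [4, 0.03, 0.1, 0, 0, 0, 0], [6, 0.03, 0.1, 0, 0, 0, 0], [6.5, 0.03, 0.1, 0, 0, 0, 0], [6.5, 0.03, 0.1, 0, 0, 0, 0.3], [6.5, 0.03, 0.1, 0, 0, 0, 0.6], [6.5, 0.03, 0.1, 0, 0, 0, 0.75], [6.5, 0.03, 0.1, 0, 0, 0, 0.85], [6.5, 0.03, 0.1, 0, 0, 0, 1], [6.5, 0.03, 0.1, 0, 0, 0, 1], [6.5, 0.03, 0.1, 0, 0, 0, 1], [6.5, 0.03, 0.1, 0, 0, 0, 1]])

```text
time: 17.7
ee_pos: [0.5824, -0.0837, 0.1129]
tool_rot: [1.097, 1.276, -1.096]
contact_force: [0.1, -0.2, 4.3]
width: 0.0111
```

Run:
```python
from h import *
st(); print(tray(-.0235,-.0446,.113))
print("mat",go(mat(-.045,-.045,.25),.152))
```

```text
t 17.7 pos [ 0.5824 -0.0837  0.1129] toolx [ 0.001 -0.    -1.   ] head 0.152 F [ 0.1 -0.2  4.3] w 0.0111 q6 [-0.26  0.3   1.8   0.    1.04 -0.41]
[ 0.58252408 -0.08314403  0.113     ]
mat [-13.72, -3.44, -28.84, 0.0, 0.0, -0.001]
```

>>> servo_tool(plan=[[-1, 0, 0, 0, 0, 0, 1], [-2.5, 0, 0, 0, 0, 0, 1], [-5, 0, 0, 0, 0, 0, 1], [-8.5, 0, 0, 0, 0, 0, 1], [-12, 0, 0, 0, 0, 0, 1], [-13.7, 0, 0, 0, 0, 0, 1], [-13.7, -0.5, -4, 0, 0, 0, 1], [-13.7, -1.1, -9.5, 0, 0, 0, 1], [-13.7, -1.7, -15, 0, 0, 0, 1], [-13.7, -2.4, -20.5, 0, 0, 0, 1], [-13.7, -3, -26, 0, 0, 0, 1], [-13.7, -3.44, -28.8, 0, 0, 0, 1]])

```text
time: 19.2
ee_pos: [0.5026, 0.1982, 0.2486]
tool_rot: [1.094, 1.28, -1.096]
contact_force: [0.7, -0.1, -2.7]
width: 0.0115
```

>>> servo_tool(plan=[[0, 0, 0, 0, 0, 0, 1], [0, 0, 0, 0, 0, 0, 1], [4, 0, 0, 0, 0, 0, 1], [8, 0, 0, 0, 0, 0, 1], [11.5, 0, 0, 0, 0, 0, 1], [12.5, 0, 0, 0, 0, 0, 1], [12.5, 0, 0, 0, 0, 0, 1]])

```text
time: 20.08
ee_pos: [0.5045, 0.1951, 0.1241]
tool_rot: [1.097, 1.277, -1.098]
contact_force: [0.5, -0.2, -2.7]
width: 0.0114
```

Run:
```python
from h import *
st();print(go(mat(-.045,-.045,.112),.152))
p=imaging.get_image("scene")["img"]
cv2.imwrite(f"pics/s7.png",p)
```

```text
t 20.07 pos [0.5045 0.1951 0.1241] toolx [-0.001 -0.    -1.   ] head 0.151 F [ 0.5 -0.2 -2.7] w 0.0114 q6 [ 0.24  0.19  1.91 -0.    1.04  0.09]
[1.21, 0.02, -0.11, -0.001, 0.0, 0.001]
```

View pics/s7.png

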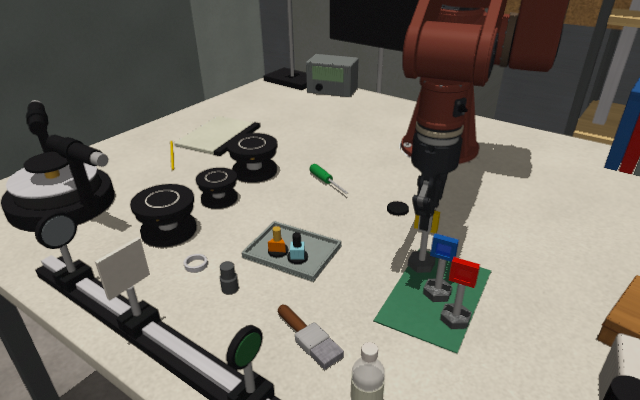

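>>> servo_tool(plan=[[0.6, 0, 0, 0, 0, 0, 1], [1.1, 0, 0, 0, 0, 0, 1], [1.2, 0, 0, 0, 0, 0, 1], [1.2, 0, 0, 0, 0, 0, 1], [1.2, 0, 0, 0, 0, 0, 0.7], [1.2, 0, 0, 0, 0, 0, 0.3], [1.2, 0, 0, 0, 0, 0, 0], [1.2, 0, 0, 0, 0, 0, 0], [1.2, 0, 0, 0, 0, 0, 0], [-2, 0, 0, 0, 0, 0, 0], [-6, 0, 0, 0, 0, 0, 0], [-8, 0, 0, 0, 0, 0, 0]])

```text
time: 21.62
ee_pos: [0.5056, 0.1962, 0.207]
tool_rot: [1.099, 1.275, -1.093]
contact_force: [-0.1, 0.3, 0.8]
width: 0.0858
```

>>> servo_tool(plan=[[0, -1, 6, 0, 0, 0, 0], [0, -2, 12, 0, 0, 0, 0], [0, -2, 15, 0, 0, 0, 0], [0, -2, 15, 0, 0, 0, 0]])

```text
time: 22.12
ee_pos: [0.5075, 0.0427, 0.2045]
tool_rot: [1.099, 1.275, -1.099]
contact_force: [-0.7, 0.0, -0.4]
width: 0.0854
```

Run:
```python
from h import *
st()
P={n:imaging.get_image(n) for n in("scene","top")}
for q,v in (("red_holder_mid",(.045,.045)),("blue_holder_mid",(0,0)),("yellow_holder_mid",(-.045,-.045))):
  for n in P:
    for r in finder.pinpoint(q,P[n])[:2]: 
        L=np.array(r["location"]); c,s=np.cos(MA),np.sin(MA); d=L[:2]-[MX,MY]
        print(q,n,"matframe",(c*d[0]+s*d[1]).round(4),(-s*d[0]+c*d[1]).round(4),L[2].round(3),round(r["score"],2))
for q in("prism_mount_mid","cube_mount_mid"):
  for n in P:
    for r in finder.pinpoint(q,P[n])[:1]: print(q,n,np.round(r["location"],4))
cv2.imwrite("pics/t8.png",cv2.resize(P["top"]["img"][130:270,170:370],(800,560),interpolation=cv2.INTER_CUBIC))
cv2.imwrite("pics/s8.png",cv2.resize(P["scene"]["img"][170:370,230:530],(800,533),interpolation=cv2.INTER_CUBIC))
```

```text
t 22.12 pos [0.5075 0.0427 0.2045] toolx [ 0. -0. -1.] head 0.148 F [-0.7  0.  -0.4] w 0.0854 q6 [-0.05  0.02  1.93 -0.    1.19 -0.2 ]
red_holder_mid scene matframe 0.0451 0.0462 0.066 0.82
red_holder_mid scene matframe 0.0046 -0.0066 -0.004 0.38
red_holder_mid top matframe 0.044 0.0431 0.062 0.63
blue_holder_mid scene matframe -0.0009 -0.0024 0.069 0.92
blue_holder_mid top matframe -0.0028 0.0006 0.067 0.66
yellow_holder_mid scene matframe -0.0486 -0.0438 0.064 0.94
prism_mount_mid scene [ 0.6164 -0.0511  0.0303]
prism_mount_mid top [ 0.6156 -0.0584  0.032 ]
cube_mount_mid scene [ 0.6128 -0.0125  0.0312]
cube_mount_mid top [ 0.6102 -0.0126  0.0346]
```

View pics/t8.png

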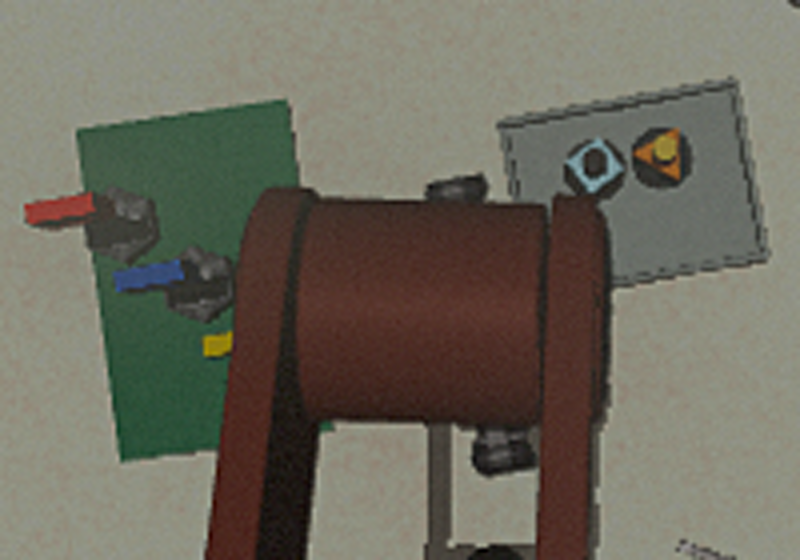

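View pics/s8.png

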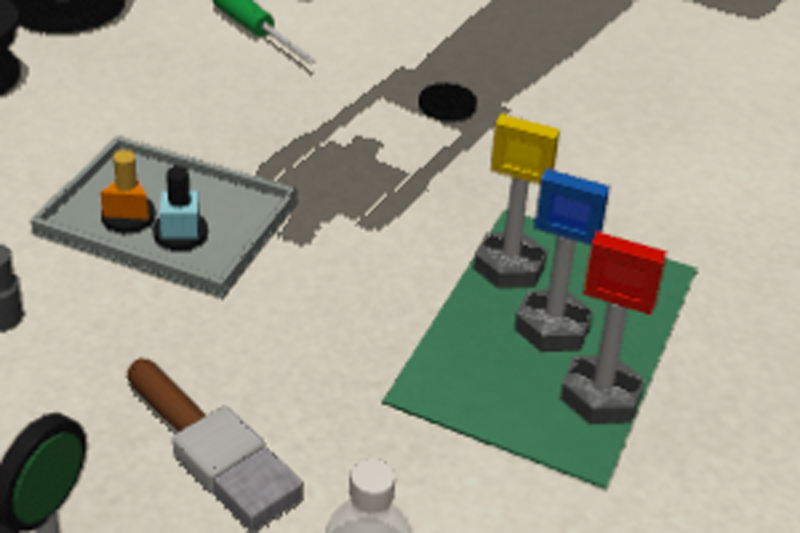

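All three stand upright on the mat (scene crop yellow 512,260; blue 553,318; red 602,388). The prism mount is untouched at (126,200). Now locating the prism knob.

Run:
```python
from h import *
P={n:imaging.get_image(n) for n in("scene","top")}
print(back(P["scene"],[[276.1,228.0]],.061),back(P["top"],[[335.9,166.9]],.061),tray(.017,-.022,.061))
# brass mask
for n,(x0,y0,x1,y1) in (("scene",(265,220,290,250)),("top",(325,158,350,182))):
    c=P[n]["img"][y0:y1,x0:x1]; cv2.imwrite(f"pics/k_{n}.png",cv2.resize(c,(600,600),interpolation=cv2.INTER_NEAREST))
print(go(tray(.017,-.022,.12),.152))
```

```text
[[ 0.61823751 -0.05385854  0.061     ]] [[ 0.61729404 -0.05568324  0.061     ]] [ 0.61913513 -0.05467228  0.061     ]
[8.43, 9.55, 11.53, 0.0, -0.0, 0.0]
```

View pics/k_scene.png

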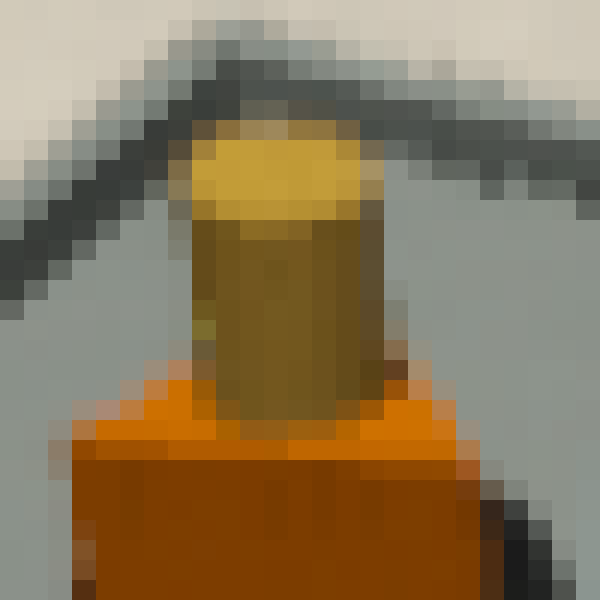

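View pics/k_top.png

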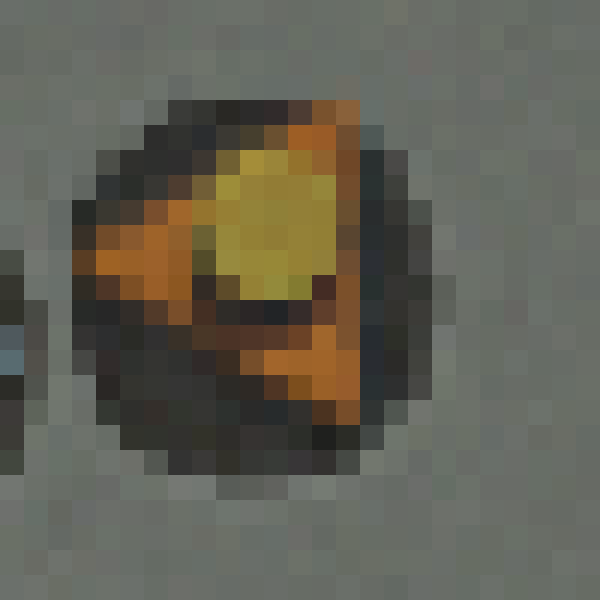

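>>> servo_tool(plan=[[1, 4, 5, 0, 0, 0, 0], [3, 8, 10, 0, 0, 0, 0], [8, 9.4, 11.4, 0, 0, 0, 0], [8.4, 9.4, 11.4, 0, 0, 0, 0], [8.4, 9.4, 11.4, 0, 0, 0, 0], [8.4, 9.4, 11.4, 0, 0, 0, 0], [8.4, 9.4, 11.4, 0, 0, 0, 0]])

```text
time: 23.7
ee_pos: [0.6185, -0.0534, 0.1231]
tool_rot: [1.097, 1.274, -1.093]
contact_force: [0.1, -0.1, -0.3]
width: 0.0859
```

Run:
```python
from h import *
st(); print(go([.6182,-.0547,.063],.152))
p=imaging.get_image("scene")["img"]
cv2.imwrite(f"pics/s9.png",cv2.resize(p[130:290,200:400],(800,640)))
```

```text
t 23.7 pos [ 0.6185 -0.0534  0.1231] toolx [ 0.004 -0.001 -1.   ] head 0.153 F [ 0.1 -0.1 -0.3] w 0.0859 q6 [-0.2   0.35  1.72  0.    1.07 -0.35]
[6.01, -0.07, 0.12, 0.001, 0.001, -0.004]
```

View pics/s9.png

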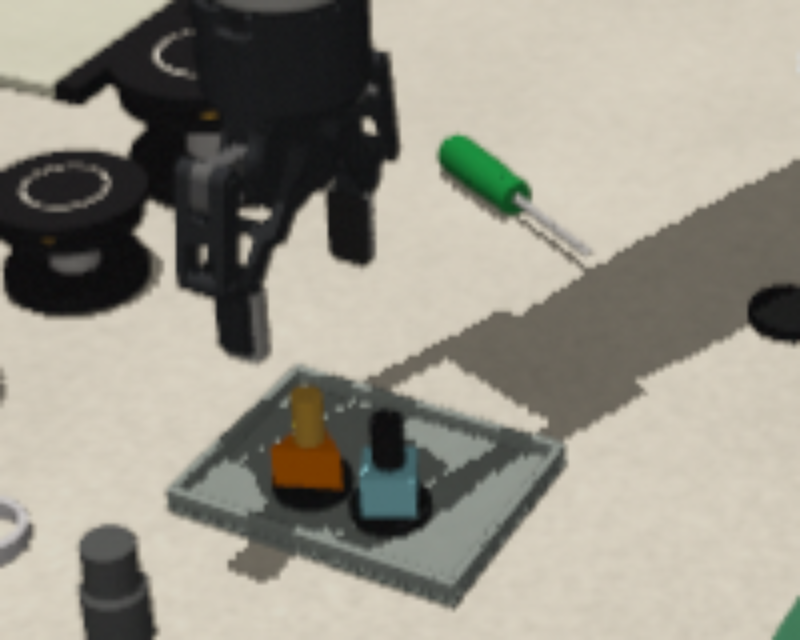

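The jaws stand over the prism knob (crop 308,400), aligned along tray x. Descending and gripping.

>>> servo_tool(plan=[[2, -0.05, 0.08, 0, 0, 0, 0], [4, -0.05, 0.08, 0, 0, 0, 0], [5.5, -0.05, 0.08, 0, 0, 0, 0], [6.0, -0.05, 0.08, 0, 0, 0, 0], [6.0, -0.05, 0.08, 0, 0, 0, 0.3], [6.0, -0.05, 0.08, 0, 0, 0, 0.6], [6.0, -0.05, 0.08, 0, 0, 0, 0.75], [6.0, -0.05, 0.08, 0, 0, 0, 0.8], [6.0, -0.05, 0.08, 0, 0, 0, 1], [6.0, -0.05, 0.08, 0, 0, 0, 1], [6.0, -0.05, 0.08, 0, 0, 0, 1], [6.0, -0.05, 0.08, 0, 0, 0, 1]])

```text
time: 25.25
ee_pos: [0.6178, -0.0549, 0.0611]
tool_rot: [1.097, 1.276, -1.096]
contact_force: [0.4, -1.1, 5.5]
width: 0.0137
```

Run:
```python
from h import *
st(); print(go([.5426,-.2959,.20],.152))
p=imaging.get_image("scene")["img"]
cv2.imwrite(f"pics/s10.png",cv2.resize(p[130:290,200:400],(800,640)))
```

```text
t 25.25 pos [ 0.6178 -0.0549  0.0611] toolx [ 0.001 -0.    -1.   ] head 0.152 F [ 0.4 -1.1  5.5] w 0.0137 q6 [-0.2   0.43  1.74  0.    0.97 -0.35]
[-13.9, -11.06, 22.69, 0.0, 0.0, -0.001]
```

View pics/s10.png

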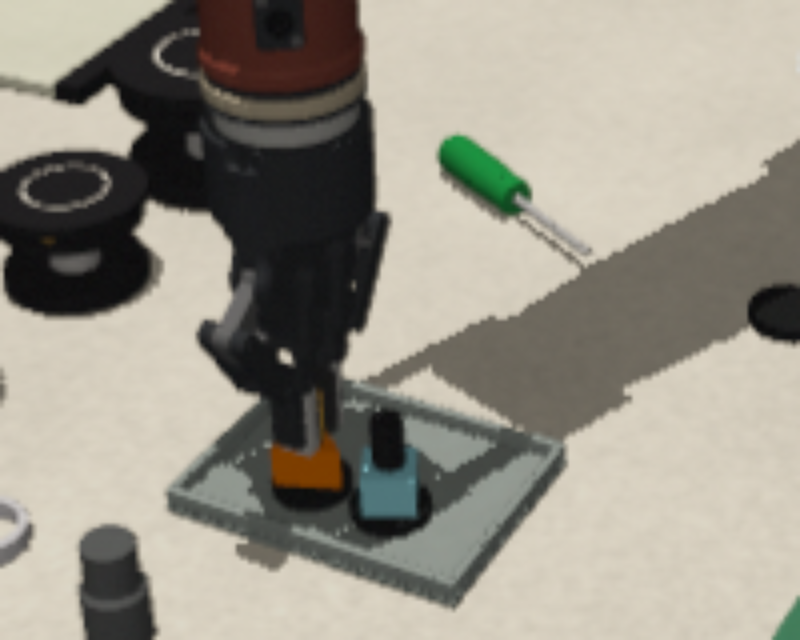

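>>> servo_tool(plan=[[-0.5, 0, 0, 0, 0, 0, 1], [-1.5, 0, 0, 0, 0, 0, 1], [-4, 0, 0, 0, 0, 0, 1], [-8, 0, 0, 0, 0, 0, 1], [-12, 0, 0, 0, 0, 0, 1], [-13.9, 0, 0, 0, 0, 0, 1], [-13.9, 0, 0, 0, 0, 0, 1], [-13.9, 0, 0, 0, 0, 0, 1]])

```text
time: 26.3
ee_pos: [0.6157, -0.0545, 0.1971]
tool_rot: [1.096, 1.281, -1.099]
contact_force: [-0.3, 0.2, -2.2]
width: 0.0137
```

Run:
```python
from h import *
st(); print(go([.5426,-.2959,.20],.152))
p=imaging.get_image("scene")["img"]
cv2.imwrite(f"pics/s11.png",cv2.resize(p[100:300,180:430],(800,640)))
```

```text
t 26.3 pos [ 0.6157 -0.0545  0.1971] toolx [-0.004  0.001 -1.   ] head 0.152 F [-0.3  0.2 -2.2] w 0.0137 q6 [-0.2   0.26  1.68  0.    1.21 -0.35]
[-0.28, -10.88, 22.76, -0.0, -0.001, 0.004]
```

View pics/s11.png

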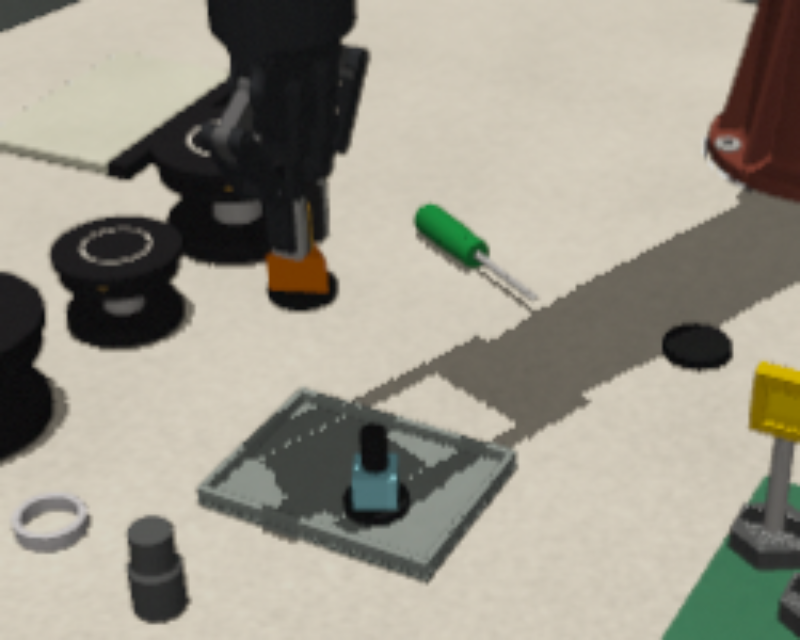

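Prism mount is lifted, upright. Moving over the smallest table.

>>> servo_tool(plan=[[0, -2, 4, 0, 0, 0, 1], [0, -4.3, 9, 0, 0, 0, 1], [0, -6.7, 14, 0, 0, 0, 1], [0, -9.2, 19, 0, 0, 0, 1], [0, -11.05, 22.7, 0, 0, 0, 1], [0, -11.05, 22.7, 0, 0, 0, 1], [0, -11.05, 22.7, 0, 0, 0, 1], [3, -11.05, 22.7, 0, 0, 0, 1], [6, -11.05, 22.7, 0, 0, 0, 1], [6.8, -11.05, 22.7, 0, 0, 0, 1], [6.8, -11.05, 22.7, 0, 0, 0, 1], [6.8, -11.05, 22.7, 0, 0, 0, 1]])

```text
time: 27.85
ee_pos: [0.5434, -0.2961, 0.1329]
tool_rot: [1.096, 1.275, -1.095]
contact_force: [-0.5, 0.2, 0.0]
width: 0.014
```

Run:
```python
from h import *
st(); print(go([.5426,-.2959,.1165],.152))
p=imaging.get_image("scene")["img"]
cv2.imwrite(f"pics/s12.png",cv2.resize(p[110:230,140:300],(800,600),interpolation=cv2.INTER_CUBIC))
```

```text
t 27.85 pos [ 0.5434 -0.2961  0.1329] toolx [ 0.002 -0.002 -1.   ] head 0.153 F [-0.5  0.2  0. ] w 0.014 q6 [-0.61  0.33  1.72  0.    1.09 -0.76]
[1.64, -0.08, -0.03, 0.001, 0.002, -0.002]
```

View pics/s12.png

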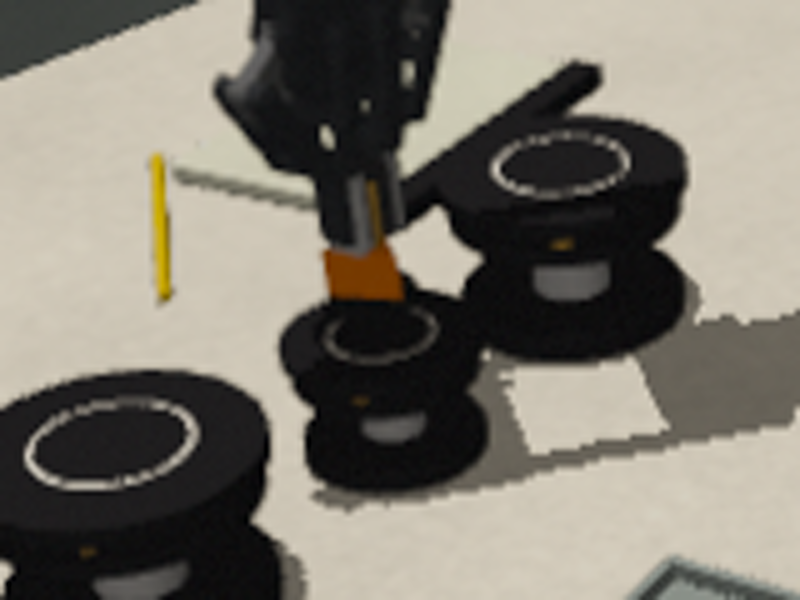

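>>> servo_tool(plan=[[0.6, -0.05, -0.02, 0, 0, 0, 1], [1.1, -0.05, -0.02, 0, 0, 0, 1], [1.3, -0.05, -0.02, 0, 0, 0, 1], [1.3, -0.05, -0.02, 0, 0, 0, 1], [1.3, -0.05, -0.02, 0, 0, 0, 1]])

```text
time: 28.52
ee_pos: [0.5418, -0.2958, 0.1184]
tool_rot: [1.097, 1.277, -1.097]
contact_force: [0.8, 0.1, -1.7]
width: 0.0141
```

Run:
```python
from h import *
st(); print(go([.5426,-.2959,.1165],.152))
p=imaging.get_image("scene")["img"]
cv2.imwrite(f"pics/s13.png",cv2.resize(p[140:200,175:255],(800,600),interpolation=cv2.INTER_CUBIC))
```

```text
t 28.52 pos [ 0.5418 -0.2958  0.1184] toolx [ 0. -0. -1.] head 0.152 F [ 0.8  0.1 -1.7] w 0.0141 q6 [-0.61  0.35  1.73 -0.    1.07 -0.77]
[0.19, 0.08, 0.02, -0.0, 0.0, -0.0]
```

View pics/s13.png

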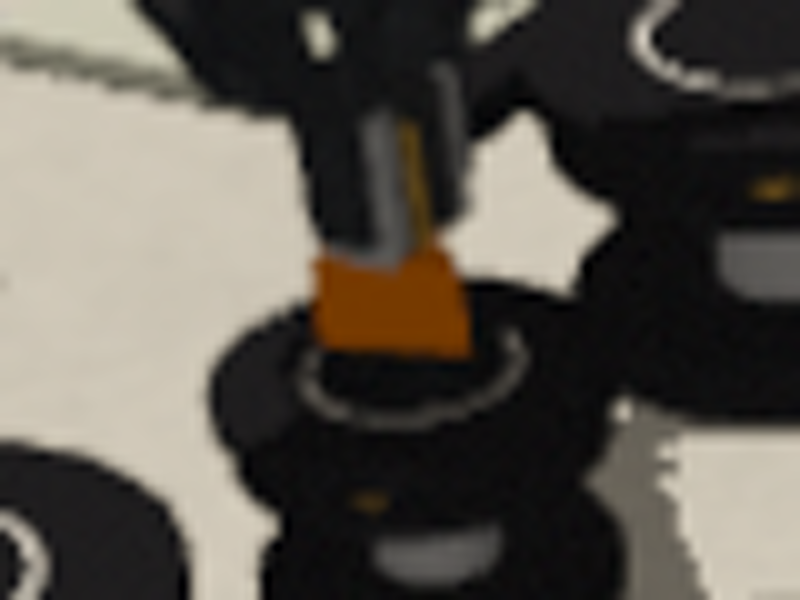

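Prism sits about 2 mm above the ring (crop: prism 390,310; ring 412,370). Lowering and releasing.

>>> servo_tool(plan=[[0.1, 0.05, 0, 0, 0, 0, 1], [0.2, 0.05, 0, 0, 0, 0, 1], [0.25, 0.05, 0, 0, 0, 0, 1], [0.25, 0.05, 0, 0, 0, 0, 1], [0.25, 0.05, 0, 0, 0, 0, 0.8], [0.25, 0.05, 0, 0, 0, 0, 0.6], [0.25, 0.05, 0, 0, 0, 0, 0.3], [0.25, 0.05, 0, 0, 0, 0, 0], [0.25, 0.05, 0, 0, 0, 0, 0], [-2, 0.05, 0, 0, 0, 0, 0], [-6, 0.05, 0, 0, 0, 0, 0], [-10, 0.05, 0, 0, 0, 0, 0]])

```text
time: 30.08
ee_pos: [0.5419, -0.2955, 0.2189]
tool_rot: [1.097, 1.278, -1.097]
contact_force: [0.0, -0.5, 0.1]
width: 0.0853
```

>>> servo_tool(plan=[[0, 0, -6, 0, 0, 0, 0], [0, 0, -12, 0, 0, 0, 0], [0, 0, -18, 0, 0, 0, 0], [0, 0, -24, 0, 0, 0, 0], [0, 0, -24, 0, 0, 0, 0], [0, 0, -24, 0, 0, 0, 0]])

```text
time: 30.82
ee_pos: [0.5061, -0.0586, 0.2186]
tool_rot: [1.095, 1.276, -1.096]
contact_force: [0.4, -0.6, 0.4]
width: 0.0857
```

Run:
```python
from h import *
st()
P={n:imaging.get_image(n) for n in("scene","top")}
for n in P: print([ (np.round(r["location"],4),round(r["score"],2)) for r in finder.pinpoint("prism_mount_mid",P[n])[:2]])
cv2.imwrite("pics/s14.png",cv2.resize(P["scene"]["img"][140:200,175:255],(800,600),interpolation=cv2.INTER_CUBIC))
cv2.imwrite("pics/t14.png",cv2.resize(P["top"]["img"][165:225,393:473],(800,600),interpolation=cv2.INTER_CUBIC))
```

```text
t 30.82 pos [ 0.5061 -0.0586  0.2186] toolx [ 0.001 -0.001 -1.   ] head 0.153 F [ 0.4 -0.6  0.4] w 0.0857 q6 [-0.25  0.01  1.92 -0.    1.22 -0.41]
[(array([ 0.5386, -0.2972,  0.0872]), 0.69)]
[(array([ 0.5422, -0.2978,  0.0858]), 0.74)]
```

View pics/s14.png

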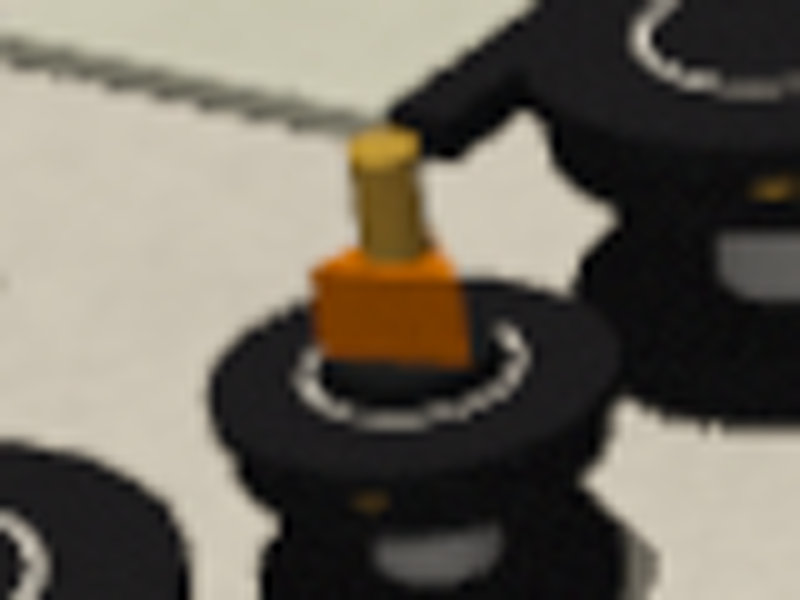

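View pics/t14.png

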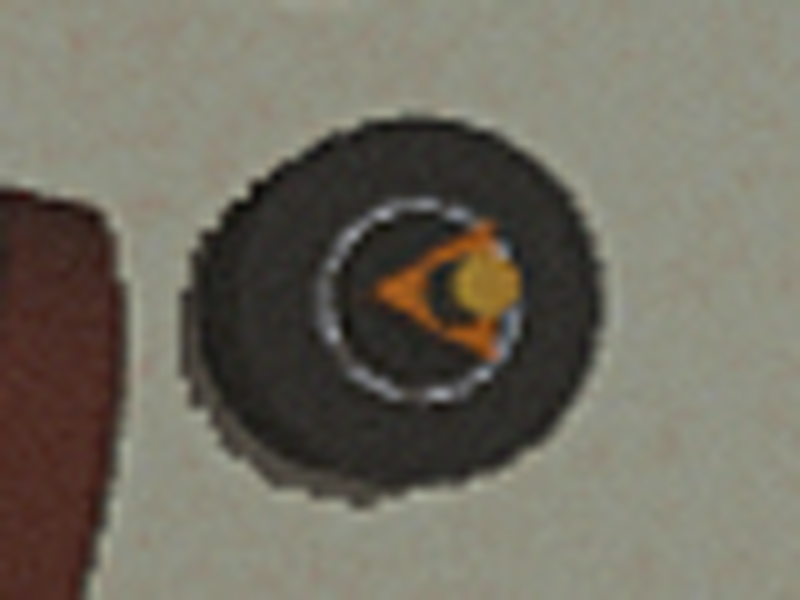

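Run:
```python
from h import *
P={n:imaging.get_image(n) for n in("scene","top")}
print("knob",back(P["top"],[[393+48.6-.45,165+28.4-.45]],.116),back(P["scene"],[[175+38.5-.45,140+14.7-.45]],.116))
st()
print("yel",go(mat(-.045,-.045,.18),.152), mat(-.045,-.045,.18))
print("blu",go(mat(0,0,.18),.152), mat(0,0,.18))
# frame positions on the mat
for n in P:
    hsv=cv2.cvtColor(P[n]["img"],cv2.COLOR_BGR2HSV)
    for k,(lo,hi),uv in (("red",(0,5),(.045,.045)),("yel",(22,32),(-.045,-.045)),("blu",(105,120),(0,0))):
        mk=cv2.inRange(hsv,(lo,130,60),(hi,255,255)); X=mat(*uv,.103)
        q=proj(P[n],[X])[0]
        nn,lb,s,ce=cv2.connectedComponentsWithStats(mk)
        L=[i for i in range(1,nn) if s[i,4]>30]
        if L:
            i=min(L,key=lambda i:np.hypot(*(ce[i]-q))); print(n,k,ce[i].round(1),q.round(1),s[i,4],back(P[n],[ce[i]],.103).round(4),X[:2].round(4))
```

```text
knob [[ 0.54323182 -0.29554517  0.116     ]] [[ 0.54360822 -0.2922742   0.116     ]]
t 31.12 pos [ 0.5061 -0.0596  0.2182] toolx [-0. -0. -1.] head 0.15 F [ 0.8  0.2 -0.1] w 0.0855 q6 [-0.25  0.01  1.92 -0.    1.22 -0.41]
yel [3.82, 3.68, -25.31, -0.002, 0.0, 0.0] [0.50456206 0.19616277 0.18      ]
blu [3.82, 8.28, -29.7, -0.002, 0.0, 0.0] [0.5435 0.2465 0.18  ]
scene red [463.7 271.8] [463.  271.2] 637 [[0.5833 0.2983 0.103 ]] [0.5824 0.2968]
scene yel [425.9 225.2] [425.7 225.6] 482 [[0.5034 0.1959 0.103 ]] [0.5046 0.1962]
scene blu [443.8 246.9] [443.2 246.9] 539 [[0.5427 0.2472 0.103 ]] [0.5435 0.2465]
top red [184.3 181.7] [187.4 183.1] 79 [[0.586  0.3039 0.103 ]] [0.5824 0.2968]
top yel [229.  214.8] [230.6 215.1] 89 [[0.5053 0.2    0.103 ]] [0.5046 0.1962]
top blu [207.1 198.6] [208.9 199.1] 54 [[0.5449 0.2508 0.103 ]] [0.5435 0.2465]
```

Prism stands upright inside the ring, knob within about 4 mm of centre in both views. Returning the holders, blue (middle) first.

>>> servo_tool(plan=[[0, 1.6, -6, 0, 0, 0, 0], [0, 3.2, -12, 0, 0, 0, 0], [0, 4.8, -18, 0, 0, 0, 0], [0, 6.4, -24, 0, 0, 0, 0], [0, 8.28, -29.7, 0, 0, 0, 0], [1, 8.28, -29.7, 0, 0, 0, 0], [3.8, 8.28, -29.7, 0, 0, 0, 0], [3.8, 8.28, -29.7, 0, 0, 0, 0], [3.8, 8.28, -29.7, 0, 0, 0, 0], [3.8, 8.28, -29.7, 0, 0, 0, 0], [3.8, 8.28, -29.7, 0, 0, 0, 0]])

```text
time: 32.5
ee_pos: [0.5435, 0.2475, 0.1815]
tool_rot: [1.098, 1.276, -1.095]
contact_force: [-0.0, -0.6, -0.1]
width: 0.0854
```

Run:
```python
from h import *
st(); print(go([.5435,.2463,.112],.152))
```

```text
t 32.5 pos [0.5435 0.2475 0.1815] toolx [ 0.002  0.001 -1.   ] head 0.151 F [-0.  -0.6 -0.1] w 0.0854 q6 [0.31 0.23 1.74 0.   1.16 0.16]
[6.95, -0.03, 0.12, -0.001, -0.0, -0.002]
```

>>> servo_tool(plan=[[2, 0, 0.08, 0, 0, 0, 0], [4, 0, 0.08, 0, 0, 0, 0], [6, 0, 0.08, 0, 0, 0, 0], [6.9, 0, 0.08, 0, 0, 0, 0], [6.9, 0, 0.08, 0, 0, 0, 0.3], [6.9, 0, 0.08, 0, 0, 0, 0.6], [6.9, 0, 0.08, 0, 0, 0, 0.75], [6.9, 0, 0.08, 0, 0, 0, 0.85], [6.9, 0, 0.08, 0, 0, 0, 1], [6.9, 0, 0.08, 0, 0, 0, 1], [6.9, 0, 0.08, 0, 0, 0, 1], [6.9, 0, 0.08, 0, 0, 0, 1]])

```text
time: 34.0
ee_pos: [0.5434, 0.2471, 0.1122]
tool_rot: [1.097, 1.277, -1.096]
contact_force: [-0.6, 0.3, 5.5]
width: 0.0112
```

Run:
```python
from h import *
st(); s=readout.sense(); z=s["ee_pos"][2]; print("place TCPz",z+.002); print(go([.5757,-.0402,z+.13],.152))
```

```text
t 34.0 pos [0.5434 0.2471 0.1122] toolx [ 0.001  0.    -1.   ] head 0.152 F [-0.6  0.3  5.5] w 0.0112 q6 [0.31 0.32 1.78 0.   1.04 0.16]
place TCPz 0.1141667174780004
[-13.01, -1.14, 28.88, 0.0, -0.0, -0.001]
```

>>> servo_tool(plan=[[-1, 0, 0, 0, 0, 0, 1], [-3, 0, 0, 0, 0, 0, 1], [-6, 0, 0, 0, 0, 0, 1], [-10, 0, 0, 0, 0, 0, 1], [-14, 0, 0, 0, 0, 0, 1], [-14.5, -0.2, 4, 0, 0, 0, 1], [-14.5, -0.4, 9.5, 0, 0, 0, 1], [-14.5, -0.6, 15, 0, 0, 0, 1], [-14.5, -0.8, 20.5, 0, 0, 0, 1], [-14.5, -1.0, 26, 0, 0, 0, 1], [-14.5, -1.14, 28.9, 0, 0, 0, 1], [-14.5, -1.14, 28.9, 0, 0, 0, 1]])

```text
time: 35.5
ee_pos: [0.5754, -0.0428, 0.2571]
tool_rot: [1.099, 1.275, -1.099]
contact_force: [-0.6, 1.0, -2.4]
width: 0.0113
```

>>> servo_tool(plan=[[0, 0, 0, 0, 0, 0, 1], [0, 0, 0, 0, 0, 0, 1], [4, 0, 0, 0, 0, 0, 1], [8, 0, 0, 0, 0, 0, 1], [11.5, 0, 0, 0, 0, 0, 1], [12, 0, 0, 0, 0, 0, 1], [12, 0, 0, 0, 0, 0, 1], [12, 0, 0, 0, 0, 0, 1]])

```text
time: 36.5
ee_pos: [0.5772, -0.0405, 0.1387]
tool_rot: [1.097, 1.274, -1.094]
contact_force: [0.5, -0.4, -2.2]
width: 0.0114
```

Run:
```python
from h import *
st(); print(go([.5757,-.0402,.1142],.152))
p=imaging.get_image("scene")["img"]
cv2.imwrite(f"pics/s15.png",cv2.resize(p[130:290,200:400],(800,640)))
```

```text
t 36.5 pos [ 0.5772 -0.0405  0.1387] toolx [ 0.004 -0.001 -1.   ] head 0.152 F [ 0.5 -0.4 -2.2] w 0.0114 q6 [-0.19  0.25  1.82  0.    1.08 -0.34]
[2.45, -0.15, -0.06, 0.0, 0.001, -0.004]
```

View pics/s15.png

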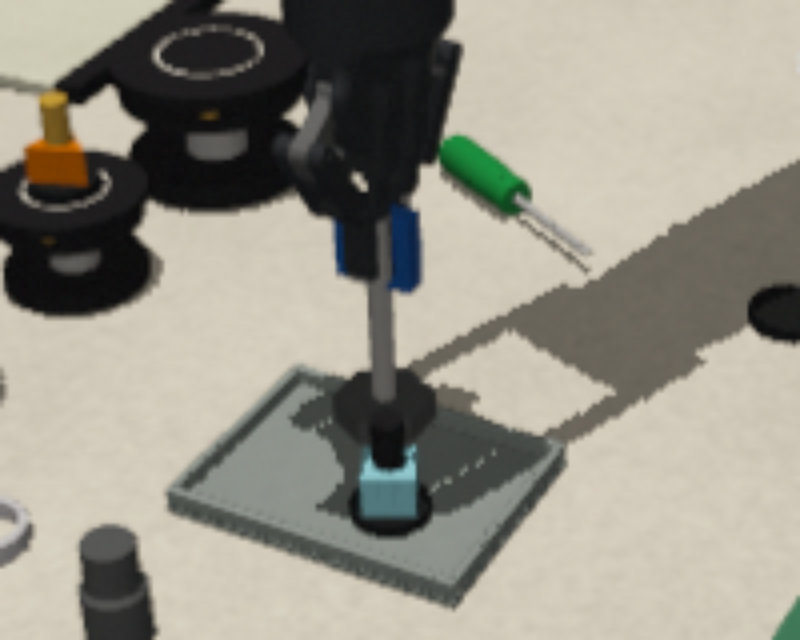

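Blue hangs above its slot, clear of the cube mount. Lowering it.

>>> servo_tool(plan=[[0.8, -0.08, -0.03, 0, 0, 0, 1], [1.6, -0.08, -0.03, 0, 0, 0, 1], [2.1, -0.08, -0.03, 0, 0, 0, 1], [2.3, -0.08, -0.03, 0, 0, 0, 1], [2.35, -0.08, -0.03, 0, 0, 0, 1], [2.35, -0.08, -0.03, 0, 0, 0, 1]])

```text
time: 37.3
ee_pos: [0.5745, -0.0404, 0.1142]
tool_rot: [1.096, 1.278, -1.097]
contact_force: [-3.5, 0.4, 6.3]
width: 0.0113
```

Run:
```python
from h import *
st(); print(go([.5757,-.0402,.1142],.152))
```

```text
t 37.3 pos [ 0.5745 -0.0404  0.1142] toolx [-0.001 -0.    -1.   ] head 0.152 F [-3.5  0.4  6.3] w 0.0113 q6 [-0.19  0.28  1.83 -0.    1.04 -0.34]
[-0.0, 0.12, -0.0, 0.0, -0.0, 0.001]
```

Contact felt (6 N) at the expected height, so it's seated. Releasing.

>>> servo_tool(plan=[[0, 0.05, 0, 0, 0, 0, 1], [0, 0.05, 0, 0, 0, 0, 0.7], [0, 0.05, 0, 0, 0, 0, 0.3], [0, 0.05, 0, 0, 0, 0, 0], [0, 0.05, 0, 0, 0, 0, 0], [0, 0.05, 0, 0, 0, 0, 0], [-3, 0.05, 0, 0, 0, 0, 0], [-8, 0.05, 0, 0, 0, 0, 0], [-9, 0.05, 0, 0, 0, 0, 0], [-9, 0.05, 0, 0, 0, 0, 0], [-9, 0.05, 0, 0, 0, 0, 0]])

```text
time: 38.67
ee_pos: [0.5737, -0.04, 0.2007]
tool_rot: [1.095, 1.281, -1.099]
contact_force: [-1.1, 0.1, -0.6]
width: 0.0854
```

Run:
```python
from h import *
st(); print("red",go([.5826,.2968,.19],.152))
p=imaging.get_image("scene")["img"]
cv2.imwrite(f"pics/s16.png",cv2.resize(p[130:290,200:400],(800,640)))
```

```text
t 38.67 pos [ 0.5737 -0.04    0.2007] toolx [-0.004  0.001 -1.   ] head 0.152 F [-1.1  0.1 -0.6] w 0.0854 q6 [-0.19  0.17  1.78 -0.    1.2  -0.34]
red [1.09, 5.99, -33.15, -0.0, -0.001, 0.003]
```

View pics/s16.png

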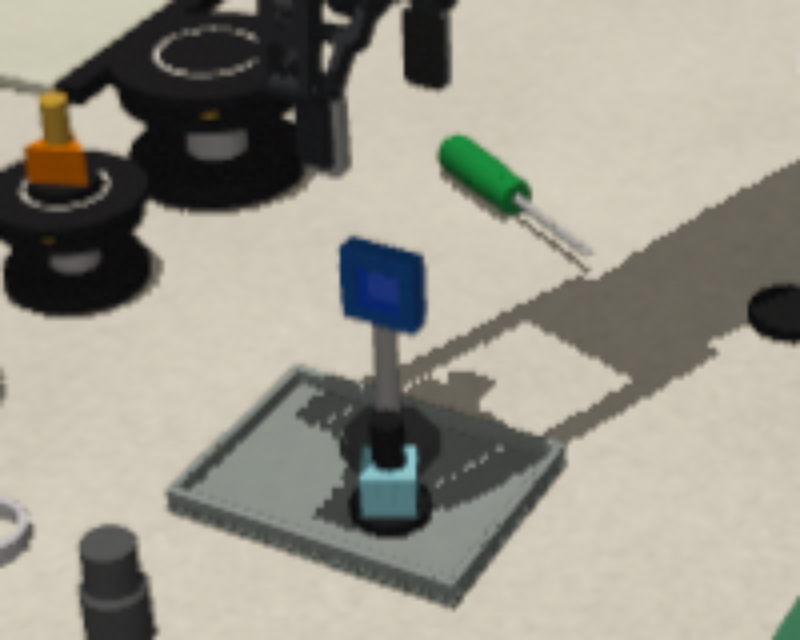

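Blue stands in its slot. Fetching red.

>>> servo_tool(plan=[[0, 1, -6, 0, 0, 0, 0], [0, 2, -12, 0, 0, 0, 0], [0, 3, -18, 0, 0, 0, 0], [0, 4, -24, 0, 0, 0, 0], [0, 5.2, -30, 0, 0, 0, 0], [0, 5.9, -33.1, 0, 0, 0, 0], [1, 5.9, -33.1, 0, 0, 0, 0], [1, 5.9, -33.1, 0, 0, 0, 0], [1, 5.9, -33.1, 0, 0, 0, 0], [1, 5.9, -33.1, 0, 0, 0, 0]])

```text
time: 39.98
ee_pos: [0.5836, 0.2947, 0.193]
tool_rot: [1.098, 1.276, -1.098]
contact_force: [0.2, 0.0, -0.3]
width: 0.0853
```

Run:
```python
from h import *
st(); print(go([.5826,.2968,.112],.152))
P={n:imaging.get_image(n) for n in("scene","top")}
for n in P:
    hsv=cv2.cvtColor(P[n]["img"],cv2.COLOR_BGR2HSV)
    mk=cv2.inRange(hsv,(105,130,60),(120,255,255)); nn,lb,s,ce=cv2.connectedComponentsWithStats(mk)
    print(n,[(ce[i].round(1),s[i,4]) for i in range(1,nn) if s[i,4]>30 and 280<ce[i][0]<340 and 170<ce[i][1]<230])
    for r in finder.pinpoint("cube_mount_mid",P[n])[:1]: print("cube",r["location"])
```

```text
t 39.98 pos [0.5836 0.2947 0.193 ] toolx [ 0. -0. -1.] head 0.15 F [ 0.2  0.  -0.3] w 0.0853 q6 [ 0.36  0.33  1.59 -0.    1.22  0.21]
[8.1, -0.06, -0.22, -0.002, 0.0, -0.0]
scene [(array([295. , 200.8]), np.int32(392))]
cube [0.6119, -0.0123, 0.0324]
top [(array([331.1, 181.4]), np.int32(78))]
cube [0.6108, -0.0113, 0.0326]
```

Blue is back within 0.5 px of its start in both views. Gripping red.

>>> servo_tool(plan=[[2, -0.04, -0.12, 0, 0, 0, 0], [4, -0.04, -0.12, 0, 0, 0, 0], [6, -0.04, -0.12, 0, 0, 0, 0], [8, -0.04, -0.12, 0, 0, 0, 0], [8, -0.04, -0.12, 0, 0, 0, 0.3], [8, -0.04, -0.12, 0, 0, 0, 0.6], [8, -0.04, -0.12, 0, 0, 0, 0.75], [8, -0.04, -0.12, 0, 0, 0, 0.85], [8, -0.04, -0.12, 0, 0, 0, 1], [8, -0.04, -0.12, 0, 0, 0, 1], [8, -0.04, -0.12, 0, 0, 0, 1], [8, -0.04, -0.12, 0, 0, 0, 1]])

```text
time: 41.68
ee_pos: [0.5834, 0.2973, 0.114]
tool_rot: [1.098, 1.276, -1.095]
contact_force: [-1.0, 0.2, 5.9]
width: 0.0115
```

Run:
```python
from h import *
st(); print(go([.5691,.0060,.25],.152))
```

```text
t 41.67 pos [0.5834 0.2973 0.114 ] toolx [ 0.002  0.001 -1.   ] head 0.152 F [-1.   0.2  5.9] w 0.0115 q6 [0.36 0.42 1.64 0.   1.08 0.21]
[-13.62, -5.8, 28.57, -0.0, -0.0, -0.002]
```

>>> servo_tool(plan=[[-1, 0, 0, 0, 0, 0, 1], [-3, 0, 0, 0, 0, 0, 1], [-6, 0, 0, 0, 0, 0, 1], [-10, 0, 0, 0, 0, 0, 1], [-14, 0, 0, 0, 0, 0, 1], [-14.5, -0.9, 4, 0, 0, 0, 1], [-14.5, -2, 9.5, 0, 0, 0, 1], [-14.5, -3.1, 15, 0, 0, 0, 1], [-14.5, -4.2, 20.5, 0, 0, 0, 1], [-14.5, -5.3, 26, 0, 0, 0, 1], [-14.5, -5.8, 28.5, 0, 0, 0, 1], [-14.5, -5.8, 28.5, 0, 0, 0, 1]])

```text
time: 43.18
ee_pos: [0.5683, 0.0046, 0.2586]
tool_rot: [1.099, 1.275, -1.099]
contact_force: [0.8, 0.6, -2.1]
width: 0.0114
```

>>> servo_tool(plan=[[0, 0, 0, 0, 0, 0, 1], [0, 0, 0, 0, 0, 0, 1], [4, 0, 0, 0, 0, 0, 1], [8, 0, 0, 0, 0, 0, 1], [11, 0, 0, 0, 0, 0, 1], [11.5, 0, 0, 0, 0, 0, 1], [11.5, 0, 0, 0, 0, 0, 1], [11.5, 0, 0, 0, 0, 0, 1], [11.5, 0, 0, 0, 0, 0, 1]])

```text
time: 44.3
ee_pos: [0.5697, 0.0064, 0.1446]
tool_rot: [1.097, 1.275, -1.095]
contact_force: [-0.3, 0.1, -2.4]
width: 0.0117
```

Run:
```python
from h import *
st(); print(go([.5691,.0062,.115],.152))
p=imaging.get_image("scene")["img"]
cv2.imwrite(f"pics/s17.png",cv2.resize(p[170:270,240:365],(800,640),interpolation=cv2.INTER_CUBIC))
```

```text
t 44.3 pos [0.5697 0.0064 0.1446] toolx [ 0.003 -0.    -1.   ] head 0.152 F [-0.3  0.1 -2.4] w 0.0117 q6 [-0.11  0.22  1.83 -0.    1.08 -0.26]
[2.96, -0.07, 0.01, 0.0, 0.001, -0.003]
```

View pics/s17.png

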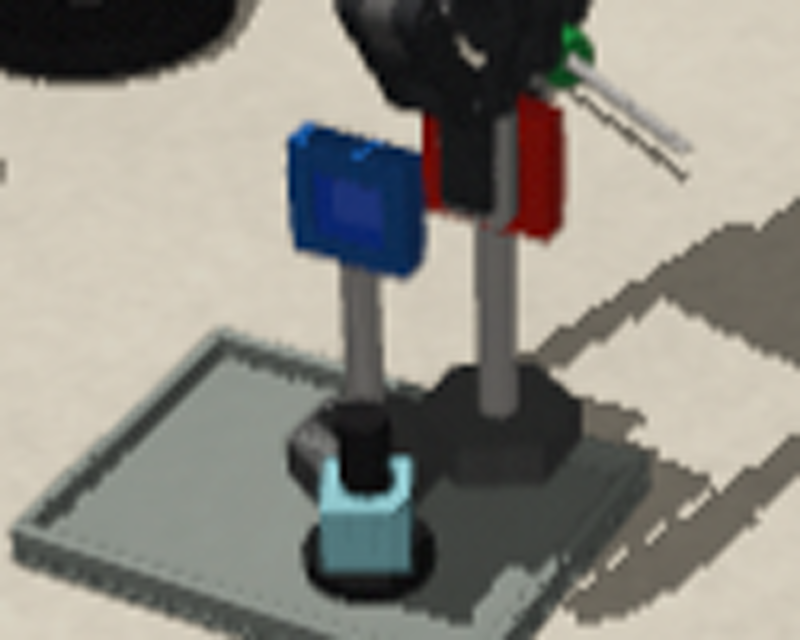

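>>> servo_tool(plan=[[0.6, -0.03, -0.06, 0, 0, 0, 1], [1.2, -0.03, -0.06, 0, 0, 0, 1], [1.8, -0.03, -0.06, 0, 0, 0, 1], [2.1, -0.03, -0.06, 0, 0, 0, 1], [2.1, -0.03, -0.06, 0, 0, 0, 1]])

```text
time: 44.98
ee_pos: [0.5677, 0.0071, 0.1212]
tool_rot: [1.096, 1.278, -1.097]
contact_force: [-0.2, 1.2, -2.2]
width: 0.011
```

Run:
```python
from h import *
st(); print(go([.5691,.0065,.115],.152))
p=imaging.get_image("scene")["img"]
cv2.imwrite(f"pics/s18.png",cv2.resize(p[170:270,240:365],(800,640),interpolation=cv2.INTER_CUBIC))
```

```text
t 44.98 pos [0.5677 0.0071 0.1212] toolx [-0.001  0.    -1.   ] head 0.152 F [-0.2  1.2 -2.2] w 0.011 q6 [-0.11  0.25  1.85  0.    1.04 -0.26]
[0.62, 0.13, 0.08, -0.0, -0.0, 0.001]
```

View pics/s18.png

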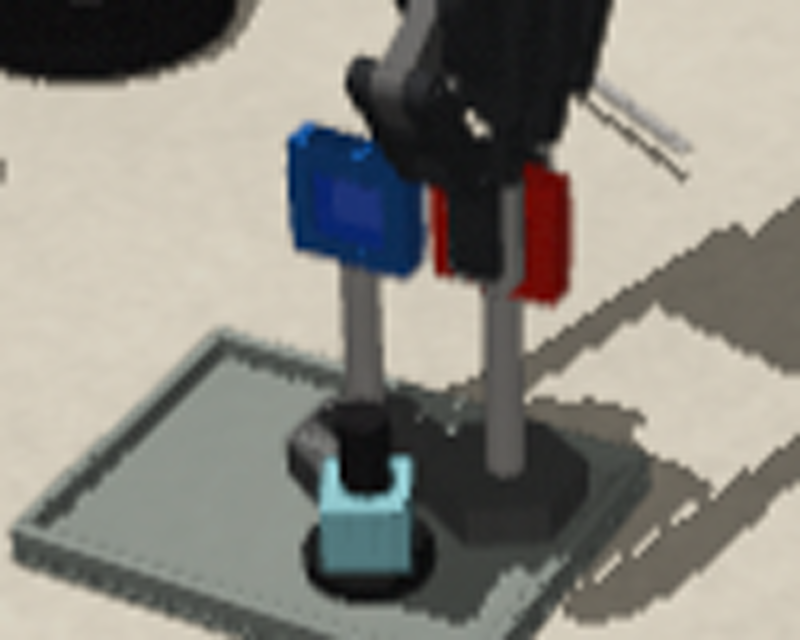

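Red is beside blue with a small gap and no contact force. Lowering fully and releasing.

>>> servo_tool(plan=[[0.3, 0.08, 0.06, 0, 0, 0, 1], [0.5, 0.08, 0.06, 0, 0, 0, 1], [0.65, 0.08, 0.06, 0, 0, 0, 1], [0.65, 0.08, 0.06, 0, 0, 0, 1]])

```text
time: 45.52
ee_pos: [0.5692, 0.0065, 0.1161]
tool_rot: [1.096, 1.277, -1.096]
contact_force: [-2.2, -0.6, 2.7]
width: 0.0115
```

Run:
```python
from h import *
st(); print(go([.5691,.0060,.115],.152))
```

```text
t 45.52 pos [0.5692 0.0065 0.1161] toolx [ 0. -0. -1.] head 0.152 F [-2.2 -0.6  2.7] w 0.0115 q6 [-0.11  0.26  1.85 -0.    1.03 -0.26]
[0.11, -0.01, 0.05, 0.0, 0.0, -0.0]
```

Seated (2.7 N up at 0.116). Releasing.

>>> servo_tool(plan=[[0, 0, 0, 0, 0, 0, 1], [0, 0, 0, 0, 0, 0, 0.7], [0, 0, 0, 0, 0, 0, 0.3], [0, 0, 0, 0, 0, 0, 0], [0, 0, 0, 0, 0, 0, 0], [0, 0, 0, 0, 0, 0, 0], [-3, 0, 0, 0, 0, 0, 0], [-8, 0, 0, 0, 0, 0, 0], [-9, 0, 0, 0, 0, 0, 0], [-9, 0, 0, 0, 0, 0, 0], [-9, 0, 0, 0, 0, 0, 0]])

```text
time: 46.9
ee_pos: [0.5676, 0.0067, 0.2033]
tool_rot: [1.095, 1.28, -1.099]
contact_force: [0.2, 0.4, -0.4]
width: 0.0854
```

Run:
```python
from h import *
st(); print("yel",go([.5046,.1962,.19],.152))
```

```text
t 46.9 pos [0.5676 0.0067 0.2033] toolx [-0.003  0.    -1.   ] head 0.152 F [ 0.2  0.4 -0.4] w 0.0854 q6 [-0.11  0.15  1.8  -0.    1.2  -0.26]
yel [1.36, -3.36, -19.68, -0.0, -0.001, 0.003]
```

>>> servo_tool(plan=[[0, -1, -6, 0, 0, 0, 0], [0, -2.1, -12, 0, 0, 0, 0], [0, -3.4, -18, 0, 0, 0, 0], [1.3, -3.45, -19.7, 0, 0, 0, 0], [1.3, -3.45, -19.7, 0, 0, 0, 0], [1.3, -3.45, -19.7, 0, 0, 0, 0], [1.3, -3.45, -19.7, 0, 0, 0, 0], [1.3, -3.45, -19.7, 0, 0, 0, 0]])

```text
time: 47.9
ee_pos: [0.5057, 0.1951, 0.1926]
tool_rot: [1.098, 1.276, -1.097]
contact_force: [0.5, 0.0, 0.0]
width: 0.0855
```

Run:
```python
from h import *
st(); print(go([.5046,.1962,.112],.152))
P={n:imaging.get_image(n) for n in("scene","top")}
for n in P:
    hsv=cv2.cvtColor(P[n]["img"],cv2.COLOR_BGR2HSV)
    for lo,hi in((0,5),(105,120)):
        mk=cv2.inRange(hsv,(lo,130,60),(hi,255,255)); nn,lb,s,ce=cv2.connectedComponentsWithStats(mk)
        print(n,[(ce[i].round(1),s[i,4]) for i in range(1,nn) if s[i,4]>30 and 280<ce[i][0]<340 and 170<ce[i][1]<230])
cv2.imwrite("pics/t19.png",cv2.resize(P["top"]["img"][140:240,170:370],(800,400),interpolation=cv2.INTER_CUBIC))
cv2.imwrite("pics/s19.png",cv2.resize(P["scene"]["img"][150:350,230:530],(800,533),interpolation=cv2.INTER_CUBIC))
```

```text
t 47.9 pos [0.5057 0.1951 0.1926] toolx [ 0.001  0.    -1.   ] head 0.15 F [0.5 0.  0. ] w 0.0855 q6 [ 0.24  0.11  1.87 -0.    1.17  0.09]
[8.06, -0.1, -0.13, -0.002, 0.0, -0.001]
scene [(array([317. , 207.3]), np.int32(422))]
scene [(array([295.1, 200.7]), np.int32(397))]
top [(array([310.7, 184.4]), np.int32(85))]
top [(array([331.1, 181.4]), np.int32(79))]
```

View pics/s19.png

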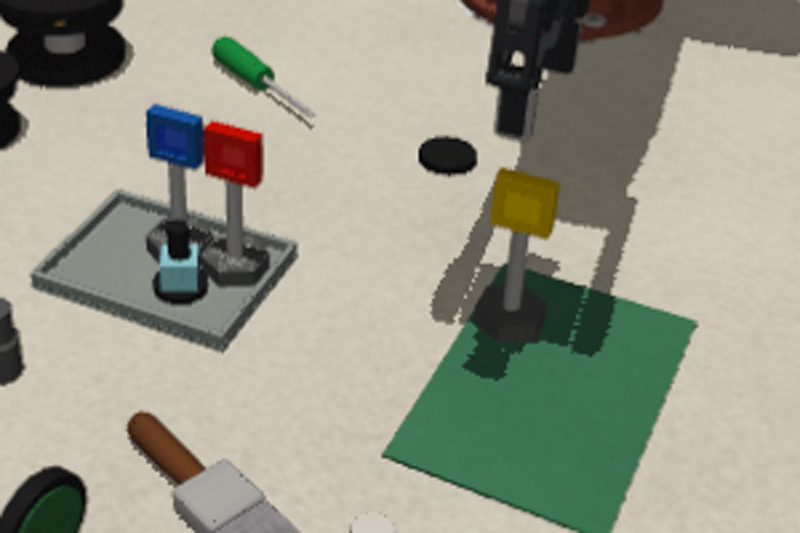

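Red and blue stand in the tray; spacing by the top view is about 47–48 mm. Gripping yellow.

>>> servo_tool(plan=[[2, -0.08, -0.08, 0, 0, 0, 0], [4, -0.08, -0.08, 0, 0, 0, 0], [6, -0.08, -0.08, 0, 0, 0, 0], [8, -0.08, -0.08, 0, 0, 0, 0], [8, -0.08, -0.08, 0, 0, 0, 0.3], [8, -0.08, -0.08, 0, 0, 0, 0.6], [8, -0.08, -0.08, 0, 0, 0, 0.75], [8, -0.08, -0.08, 0, 0, 0, 0.85], [8, -0.08, -0.08, 0, 0, 0, 1], [8, -0.08, -0.08, 0, 0, 0, 1], [8, -0.08, -0.08, 0, 0, 0, 1], [8, -0.08, -0.08, 0, 0, 0, 1]])

```text
time: 49.5
ee_pos: [0.5044, 0.1969, 0.1133]
tool_rot: [1.097, 1.277, -1.096]
contact_force: [-2.0, 0.1, 6.6]
width: 0.0111
```

Run:
```python
from h import *
st(); print(go([.5827,-.0857,.25],.152))
```

```text
t 49.5 pos [0.5044 0.1969 0.1133] toolx [ 0.  0. -1.] head 0.152 F [-2.   0.1  6.6] w 0.0111 q6 [0.24 0.21 1.91 0.   1.02 0.09]
[-13.67, 3.46, 29.12, 0.0, -0.0, -0.0]
```

>>> servo_tool(plan=[[-1, 0, 0, 0, 0, 0, 1], [-3, 0, 0, 0, 0, 0, 1], [-6, 0, 0, 0, 0, 0, 1], [-10, 0, 0, 0, 0, 0, 1], [-14, 0, 0, 0, 0, 0, 1], [-15.5, 0.4, 4, 0, 0, 0, 1], [-15.5, 1.1, 9.5, 0, 0, 0, 1], [-15.5, 1.8, 15, 0, 0, 0, 1], [-15.5, 2.5, 20.5, 0, 0, 0, 1], [-15.5, 3.1, 26, 0, 0, 0, 1], [-15.5, 3.46, 29.1, 0, 0, 0, 1], [-15.5, 3.46, 29.1, 0, 0, 0, 1]])

```text
time: 51.0
ee_pos: [0.5824, -0.0881, 0.2666]
tool_rot: [1.099, 1.276, -1.1]
contact_force: [-0.6, 1.0, -2.1]
width: 0.0116
```

>>> servo_tool(plan=[[0, 0, 0, 0, 0, 0, 1], [0, 0, 0, 0, 0, 0, 1], [0, 0, 0, 0, 0, 0, 1], [4, 0, 0, 0, 0, 0, 1], [8, 0, 0, 0, 0, 0, 1], [12, 0, 0, 0, 0, 0, 1], [12.5, 0, 0, 0, 0, 0, 1], [12.5, 0, 0, 0, 0, 0, 1], [12.5, 0, 0, 0, 0, 0, 1]])

```text
time: 52.12
ee_pos: [0.5843, -0.086, 0.145]
tool_rot: [1.097, 1.273, -1.094]
contact_force: [-0.1, 0.4, -2.4]
width: 0.0108
```

Run:
```python
from h import *
st(); print(go([.5827,-.0857,.1152],.152))
p=imaging.get_image("scene")["img"]
cv2.imwrite(f"pics/s20.png",cv2.resize(p[170:270,240:365],(800,640),interpolation=cv2.INTER_CUBIC))
```

```text
t 52.12 pos [ 0.5843 -0.086   0.145 ] toolx [ 0.005 -0.001 -1.   ] head 0.152 F [-0.1  0.4 -2.4] w 0.0108 q6 [-0.26  0.26  1.78  0.    1.09 -0.42]
[2.98, -0.17, -0.06, 0.0, 0.002, -0.004]
```

View pics/s20.png

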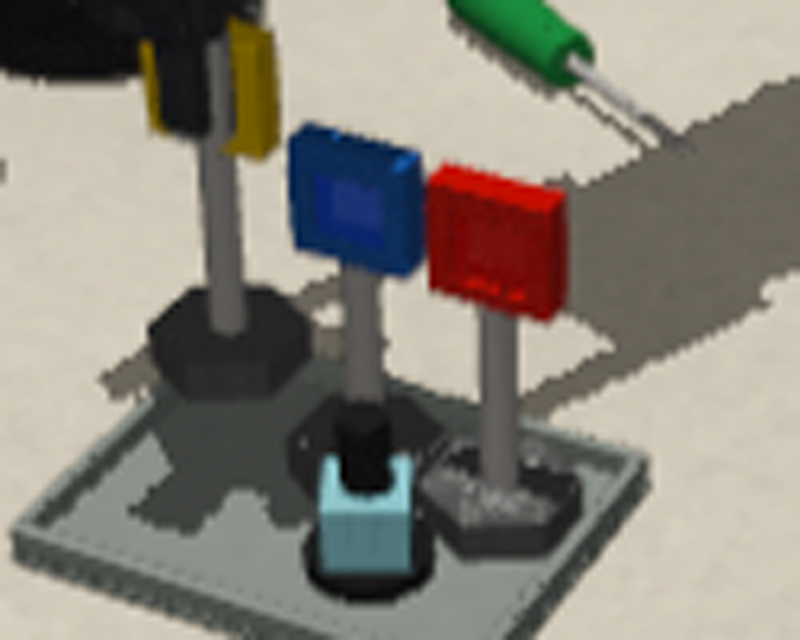

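Yellow hangs over its slot, clear of blue. Lowering part way.

>>> servo_tool(plan=[[0.6, -0.06, 0, 0, 0, 0, 1], [1.2, -0.06, 0, 0, 0, 0, 1], [1.8, -0.06, 0, 0, 0, 0, 1], [2.3, -0.06, 0, 0, 0, 0, 1], [2.3, -0.06, 0, 0, 0, 0, 1], [2.3, -0.06, 0, 0, 0, 0, 1]])

```text
time: 52.92
ee_pos: [0.5819, -0.0858, 0.1193]
tool_rot: [1.097, 1.277, -1.096]
contact_force: [0.3, 0.7, -1.6]
width: 0.0114
```

Run:
```python
from h import *
st(); print(go([.5827,-.0857,.1152],.152))
p=imaging.get_image("scene")["img"]
cv2.imwrite(f"pics/s21.png",cv2.resize(p[170:270,240:365],(800,640),interpolation=cv2.INTER_CUBIC))
```

```text
t 52.92 pos [ 0.5819 -0.0858  0.1193] toolx [ 0. -0. -1.] head 0.152 F [ 0.3  0.7 -1.6] w 0.0114 q6 [-0.27  0.29  1.8   0.    1.05 -0.42]
[0.41, 0.08, 0.0, -0.0, 0.0, -0.0]
```

View pics/s21.png

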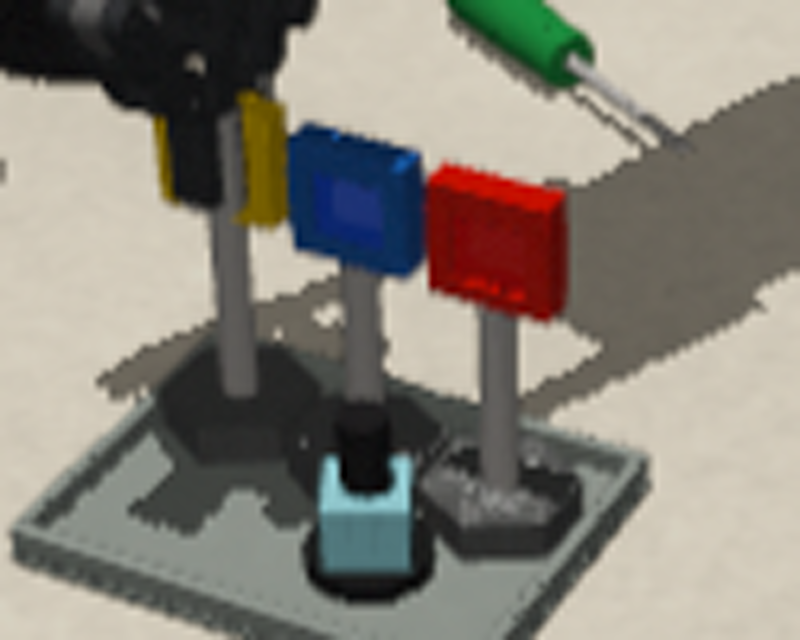

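Gap to blue is small with no side force. Lowering fully.

>>> servo_tool(plan=[[0.2, 0.04, 0, 0, 0, 0, 1], [0.35, 0.04, 0, 0, 0, 0, 1], [0.45, 0.04, 0, 0, 0, 0, 1], [0.45, 0.04, 0, 0, 0, 0, 1], [0.45, 0.04, 0, 0, 0, 0, 1]])

```text
time: 53.6
ee_pos: [0.5823, -0.0857, 0.1153]
tool_rot: [1.096, 1.277, -1.096]
contact_force: [-1.1, 0.5, 3.1]
width: 0.0113
```

Run:
```python
from h import *
st()
```

```text
t 53.6 pos [ 0.5823 -0.0857  0.1153] toolx [ 0. -0. -1.] head 0.152 F [-1.1  0.5  3.1] w 0.0113 q6 [-0.27  0.3   1.8  -0.    1.04 -0.42]
```

>>> servo_tool(plan=[[0, 0, 0, 0, 0, 0, 1], [0, 0, 0, 0, 0, 0, 0.7], [0, 0, 0, 0, 0, 0, 0.3], [0, 0, 0, 0, 0, 0, 0], [0, 0, 0, 0, 0, 0, 0], [0, 0, 0, 0, 0, 0, 0], [-3, 0, 0, 0, 0, 0, 0], [-8, 0, 0, 0, 0, 0, 0], [-12, 0, 0, 0, 0, 0, 0], [-14, -4, -6, 0, 0, 0, 0], [-14, -8, -12, 0, 0, 0, 0], [-14, -10, -18, 0, 0, 0, 0]])

```text
time: 55.1
ee_pos: [0.4661, 0.0593, 0.2552]
tool_rot: [1.099, 1.275, -1.097]
contact_force: [-0.1, 0.5, -0.1]
width: 0.0854
```

>>> servo_tool(plan=[[0, -1, -6, 0, 0, 0, 0], [0, -1, -10, 0, 0, 0, 0], [0, -1, -10, 0, 0, 0, 0], [0, -1, -10, 0, 0, 0, 0]])

```text
time: 55.6
ee_pos: [0.4423, 0.1555, 0.2546]
tool_rot: [1.096, 1.277, -1.096]
contact_force: [-0.4, -0.4, 0.6]
width: 0.0851
```

```bash
cat > chk.py <<'E'
from h import *
import sys
st()
P={n:imaging.get_image(n) for n in("scene","top")}
O={"scene":{"red":(316.9,206.5),"yel":(275.3,195.1),"blu":(295.5,200.8)},"top":{"red":(311.7,185.2),"yel":(349.4,178.3),"blu":(330.7,181.8)}}
for n in P:
    hsv=cv2.cvtColor(P[n]["img"],cv2.COLOR_BGR2HSV); W={}
    for k,lo,hi in(("red",0,5),("yel",22,32),("blu",105,120)):
        mk=cv2.inRange(hsv,(lo,130,60),(hi,255,255)); nn,lb,s,ce=cv2.connectedComponentsWithStats(mk)
        L=[i for i in range(1,nn) if s[i,4]>30]
        if not L: print(n,k,"none"); continue
        i=min(L,key=lambda i:np.hypot(*(ce[i]-O[n][k])))
        z=.105 if n=="scene" else .12
        a=back(P[n],[ce[i],O[n][k]],z)
        W[k]=a[0]; r=cv2.minAreaRect(np.argwhere(lb==i)[:,::-1].astype(np.float32))
        print(n,k,ce[i].round(1),s[i,4],"moved mm",((a[0]-a[1])*1000).round(1)[:2],"angle",round(r[2],1))
    if len(W)==3: print("dists",[round(np.linalg.norm(W["blu"]-W[k])*1000,1) for k in("red","yel")])
    for q in("cube_mount_mid","prism_mount_mid"): print(q,[np.round(r["location"],4) for r in finder.pinpoint(q,P[n])[:1]])
cv2.imwrite(f"pics/t{sys.argv[1]}.png",cv2.resize(P["top"]["img"][120:240,260:420],(800,600),interpolation=cv2.INTER_CUBIC))
cv2.imwrite(f"pics/s{sys.argv[1]}.png",cv2.resize(P["scene"]["img"][130:290,180:380],(800,640),interpolation=cv2.INTER_CUBIC))
E
python3 chk.py 22
```

```text
t 55.6 pos [0.4423 0.1555 0.2546] toolx [ 0.    -0.001 -1.   ] head 0.153 F [-0.4 -0.4  0.6] w 0.0851 q6 [ 0.19 -0.12  1.97 -0.    1.29  0.04]
scene red [317.  207.3] 422 moved mm [2.  1.7] angle 90.0
scene yel [274.3 195.1] 394 moved mm [ 1.2 -1.5] angle 90.0
scene blu [295.1 200.7] 397 moved mm [ 0.2 -0.7] angle 90.0
dists [np.float64(47.7), np.float64(46.0)]
cube_mount_mid [array([ 0.6132, -0.014 ,  0.0329])]
prism_mount_mid [array([ 0.5377, -0.2943,  0.0874])]
top red [310.7 184.4] 86 moved mm [1.9 2.2] angle 80.5
top yel [350.3 177.7] 88 moved mm [ 1.3 -2.2] angle 79.7
top blu [331.  181.4] 80 moved mm [ 0.8 -0.7] angle 79.7
dists [np.float64(47.3), np.float64(45.4)]
cube_mount_mid [array([ 0.608 , -0.0128,  0.0341])]
prism_mount_mid [array([ 0.5415, -0.2981,  0.0852])]
```

View pics/t22.png

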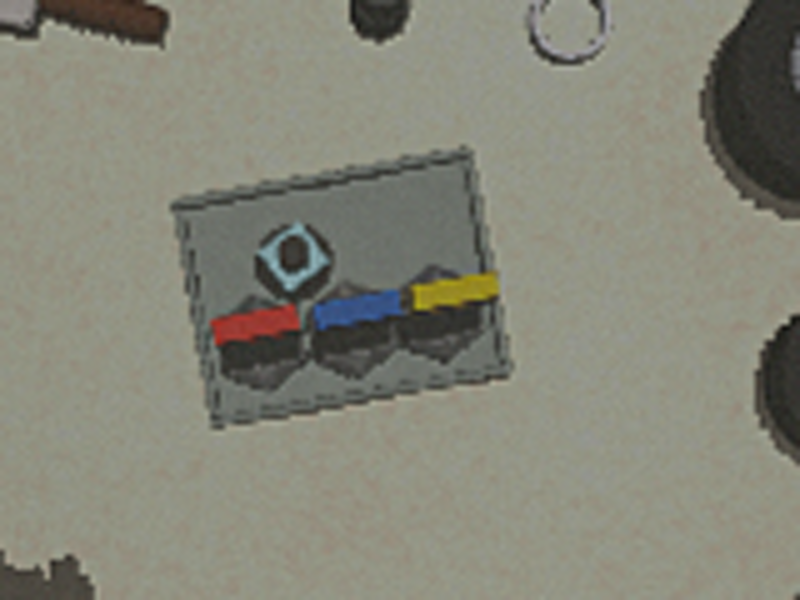

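View pics/s22.png

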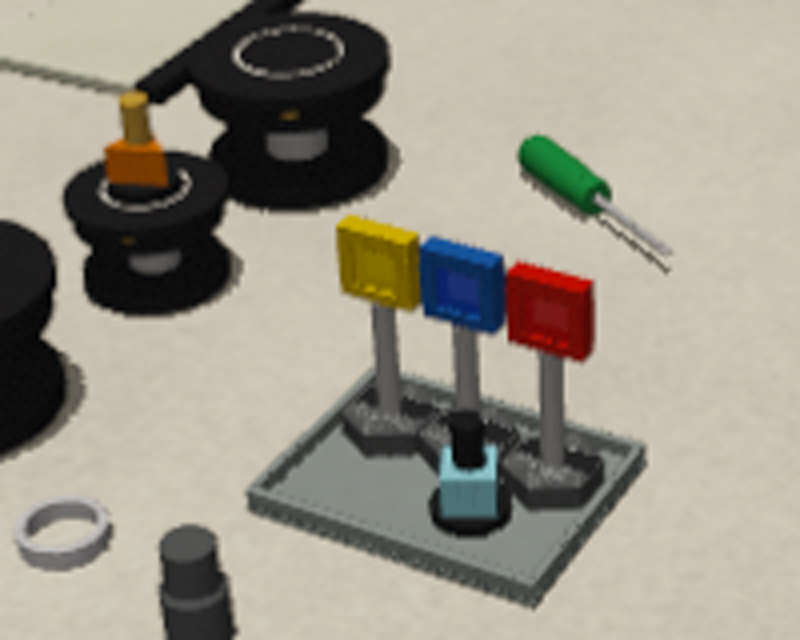

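All three are within about 3 mm of their starts. Spacings are about 47.5 and 45.7 mm, the frames keep the tray's heading, and everything is upright with the arm clear. Handing in.

```bash
python3 -c "
from plant import manip
print(manip.hand_in())"
```

```text
the job is handed in; nothing more can be done
None
```

I moved the red, blue and yellow holders to the mat, then stood the prism mount on the ring of the smallest round table. Blue, red and yellow then went back to their own tray places in that order, and I handed the job in at about 56 s. The hand-in gave no verdict.

**Last checks, from both cameras just before hand-in:**
- **Holders:** each is about 1–3 mm from its start and upright, turned the same way as the tray. By the two views the blue–red spacing is 47.3–47.7 mm and blue–yellow 45.4–46.0 mm, against the 50 mm limit. These gaps are wider than the original 44.6 mm because I set red and yellow slightly outward to avoid striking blue.
- **Prism mount:** upright inside the ring. The knob measured within about 4 mm of the ring's centre in both views. The networks' estimates of the mount's axis point came out 2–5 mm off, about their own accuracy.
- **Cube mount:** it looks unmoved in the pictures. The networks' readings of it scattered by a few mm between pictures.
- **Arm:** clear of everything, gripper open. The forces read during the work stayed under 8 N.

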